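Couple the grease gun to the drive bearing and hold the shot

ROBOT

A 6-joint arm with a two-finger parallel gripper is mounted at the origin on the work surface. World frame = base frame: x ahead of the robot, y to its left, z up, the work surface at z = 0. Lengths are in m, angles in degrees, forces in N, time in s.
With the tool pointing down it reaches from about 0.325 to 0.75 m from the base axis. Payload 7.6 kg.
Tool frame: the origin (TCP) lies midway between the tips of the shut fingers; the grasp point (between the pads) lies 19 mm behind it; z points along the fingers, y is the line along which they close (so a half turn about z gives the same grasp; the last joint's range is limited). The gripper opens to 85 mm and grips with 20 to 120 N. Pads are 22 mm wide; open, the fingers measure 114 mm over their backs; the gripper's body (76 mm by 85 mm) begins 54 mm behind the grasp point. The pads swing forward as they close: fully open they stand 13 mm farther back than shut.
Start: joints at [72.748, 2.991, 80.254, -0, 96.75, -4.028], TCP at [0.12, 0.511, 0.202] pointing down, gripper open.
Joint ranges: [-166.34, 166.34], [-52.06, 124.39], [6.96, 135.62], [-60.46, 240.46], [14.63, 156.25], [-167.68, 167.68]. Speed limits (degrees/s): [147.25, 147.25, 172.46, 180, 180, 180].

INTERFACE

Orientations are given as a 3x3 rotation matrix whose columns are the frame's x, y, z axes.
In Python, from bench import arm gives the robot as it stands.
- The arm moves only by the shell command python3 drive.py [FORCE], which reads ROWS from standard input. ROWS is 1 to 5 rows, parted by a bar, with the numbers parted by commas; each row has 5 numbers: the finger opening in m, then dx, dy, dz in normalised numbers (1 is 25 cm), then a turn about the tool's z in parts of the range, where 1.0 means 180 degrees; each row is the pose to reach, as a shift and turn from the pose commanded when the command began, along the tool's axes at that moment; what a row does not reach only later rows make up. A row lasts 1/10 s, in which the tool goes at most 0.05 m and 8.59 degrees, less where a joint would pass 70% of its speed; a pose out of reach is approached as far as the arm can. The fingers move at their own pace and stop on an object; FORCE is the grip in N (left out, the last holds). Time passes only in rows, so rows that do not move let the fingers close. It prints the time, the measured TCP pose, the force, the opening and the grip force at its end. Shift and turn numbers lie between -1 and 1, and a call with a number outside is refused. Input that does not fit is refused with a message, and nothing moves.
- arm.state(): the state, without advancing time (a new reading comes with each control period).
- arm.camera(name): name is "scene" or "top" or "wrist"; returns the picture (480x640x3 uint8, red, green, blue); there is no depth.
- arm.camera_params(name): a dict with "intrinsics" (3x3 intrinsics, pixels), "cam_to_world" (4x4, takes a point from camera to world coordinates); the wrist camera has in their place "T_tool_cam" (4x4, takes a point from camera to tool coordinates, whose origin is the TCP and whose axes are the flange's). Camera axes: x right, y up, looking along -z (the intrinsics and any distortion apply to the point x, -y, -z); pixel columns grow to the right and rows downward; lengths in m; the calibration is good to about 2 mm. A picture is of the moment at which its call begins: read the wrist's pose just before it. camera_params takes no time and is no camera call.
- arm.close_job(): hands the job in; it is judged then, once.
The state is a dict: "time": time; "q": joint angles; "joint_vel": joint speeds; "effort": joint torques, N m; "tool_pos": TCP position; "tcp_rot": TCP orientation; "force": force on the tool from outside, world axes, zero at the start; "moment": the same for the moment, N m; "opening": finger opening in m; "grasp_force": force on a finger pad.
Only numpy, scipy, OpenCV 4.12 (cv2) and the standard library are available. Lean on these libraries where they do the work, as an engineer would, in place of code of your own. Each camera call takes 0.05 s, during which the arm holds its last target. There are 200 camera calls.

TASK

Grease the pillow-block bearing of the drive unit: pull the dust cap off its tilted grease nipple and stand it, knob up, fully home in its own cup, the empty one of three on the service caddy. Then take the push-type grease gun out of its post, press its coupler squarely onto the nipple until it snaps on, and keep pushing along the nipple until the nozzle has slid all the way into the barrel; finish like that, still gripping the gun and holding it down against its spring. Leave the brush, the wrench, the spare cap and the spare nipple where they are.

Things in the scene. Friction and masses are not known exactly. Their poses are not given: they have to be found in the camera images.
- nipple: brass grease nipple, fixed in the bearing's arch. Origin: underside of its hexagon; z is its axis, outwards, 30 degrees off vertical, leaning to the drive's -x side (to the robot's right, within 0.35 rad); y is level, along the shaft. Along z: hexagon 26 mm across corners to 6 mm, neck 9 mm diameter to 16, head 16 mm diameter (widest 18.5 to 21) tapering to a 7 mm flat top at 27 mm
- nipple_top (a point): centre of the nipple's flat top, 27 mm along the nipple's z axis from its origin; axes as the nipple's
- drive: drive unit, fixed: base plate, grey pillow block (arch 80 mm diameter, 38 mm wide, top 93 mm high), shaft along y 53 mm high; pulley on its +y side, y 34 to 59 mm, up to 86 mm high; coupling, gearbox and motor on its -y side from y -40 mm on, up to 100 mm high, terminal box 116. Origin: table level under the bearing; x to the robot's left, so y towards the robot, within 0.35 rad
- cap: black plastic dust cap, at the start loose on the nipple, rim on the hexagon, same axis. Skirt 24 mm diameter, 24 mm high, open below; on top a round pull knob 16 mm diameter, 14 mm high (38 mm in all, 25 g). Origin: centre of the open rim; z towards the knob. Comes off straight along its axis; free of the nipple after 21 mm
- caddy: aluminium service caddy, fixed: plate 145 (x) by 215 mm (y). Origin: centre of its underside, z up. At y +62 mm the gun's tube post, 46 mm diameter, top 72 mm high. At y -52 mm, in a row along x, three grey cups, rims 28 mm high, 14 mm deep: 19 mm bore at x -45 (spare nipple), 30 mm at x -6 (empty, the cap's own), 39 mm at x +44 (spare cap)
- cap_recess (a point): centre of the floor of the empty cup, the cap's own: 14 mm above the table, 14 mm below the cup's rim; bore 30 mm, its mouth flared to 38 mm over the top 7 mm, outside 45 mm at the rim; axes as the caddy's
- gun: push-type grease gun, 165 mm long, about 0.46 kg, at the start upright in its post, coupler down, origin 12 mm above the table. Origin: coupler mouth with the nozzle out; z along the gun to its closed end. Along z: coupler up to 31 mm diameter to 28, nozzle tube 14 mm, nose 33 mm from 53, flange 44 mm from 60 to 66, smooth barrel 32 mm diameter 66 to 165 mm (grip here)
- coupler_mouth (a point): centre of the coupler's mouth at the nozzle's end (moves with the nozzle); axes as the gun's. A funnel 23 mm wide narrows to an 18 mm bore within 4 mm; four spring balls in the bore snap under the nipple's head; pushing them past the head takes about 4 N, then they draw it on. Raised 60 mm from the start, it is clear of the post
- coupler_seat (a point): centre of the seat inside the coupler, 16 mm up the bore from the mouth; axes as the gun's. It lies on the nipple's flat top when the coupler is fully on; the mouth is then 11 mm along z from the nipple's origin
- nozzle (a joint): how far the nozzle has slid into the barrel against the gun's spring: 0 fully out, 0.012 m fully in. Starts to move at about 9 N, fully in at about 18 N, so the coupler snaps on first
- brush: blue-handled brush lying on the machine plate to the right of the drive unit, 200 mm long; leave it
- wrench: steel open-end wrench lying beyond the caddy, 170 mm long; leave it
- spare_cap: bigger black cap, 36 mm diameter, 32 mm high, in the caddy's 39 mm cup; leave it
- spare_nipple: small brass spare nipple, 30 mm high, in the caddy's 19 mm cup; leave it

How it is judged (in metres and radians):
On the way, in this order (a step that is already met when the one before it is completed fails the run):
1. the dust cap stands in its own cup, knob up, fully home and let go (horizontal distance between cap and cap_recess below 0.004 m and z of cap in the frame of cap_recess below 0.004 m and angle between cap's own z axis and vertical below 0.14 rad and contact force between the fingers and cap below 0.1 N), for 0.2 s.
2. the gun is out of its post (z of gun in the frame of caddy above 0.074 m and contact force between the fingers and gun above 1 N), for 0.1 s.
3. the coupler is snapped squarely onto the nipple (distance between nipple_top and coupler_seat below 0.0035 m and angle between the z axis of nipple and the z axis of coupler_seat, either way round below 0.14 rad), for 0.1 s.
At the end, for the whole second after the job is handed in: Cap let go in its cup (4 mm, 8 degrees); coupler seat within 3.5 mm of the nipple top and 8 degrees of its axis; nozzle at least 8.5 of its 12 mm in; gun pressing on the nipple with over 8 N, gripped by the fingers with over 5 N; all this holds through the last second (all of step 1 and all of step 3 and value of joint nozzle above 0.0085 m and contact force between nipple and gun above 8 N and contact force between the fingers and gun above 5 N); the arm keeps its last pose, push and grip.
It fails at once if the brush or the wrench is pushed away (30 mm) (distance of any of brush, wrench from where it was at the start of the episode above 0.03 m).
It fails at once if the spare cap or the spare nipple leaves its cup (distance of any of spare_cap, spare_nipple from where it was at the start of the episode above 0.015 m).
It also fails if it takes over 58 s, if anything falls off the work surface, if the arm or the gripper's body presses on something with over 40 N, if the wrist force passes 120 N, or if a joint passes its speed limit or range.

## Working session

There is one attempt and no reset: what is moved stays moved. The work goes in short steps, Python scripts to look and compute and a shell command to move; the robot and the scene stay as the last step left them, time stands still between calls to the robot, and variables do not carry over. Pictures are saved under pics/ and viewed, at most 10 in all, crops included, and the job is handed in when it is done.

```bash
ls; mkdir -p pics; python3 - <<'E'
from bench import arm
import cv2,numpy as np
for n in("scene","top","wrist"):
    cv2.imwrite(f"pics/{n}0.png",arm.camera(n)[:,:,::-1]); p=arm.camera_params(n)
    print(n,{k:np.round(v,4).tolist() if not isinstance(v,str) else v for k,v in p.items()})
s=arm.state();print(s['time'],s['tool_pos'],s['tcp_rot'],s['opening'])
E
```

```text
bench.py
drive.py
pics
scene {'intrinsics': [[573.3964, 0.0, 322.9192], [0.0, 573.3964, 234.7262], [0.0, 0.0, 1.0]], 'cam_to_world': [[-0.8598, -0.4112, 0.3029, 0.8877], [0.5105, -0.7059, 0.491, 0.5096], [0.0119, 0.5768, 0.8168, 1.0329], [0.0, 0.0, 0.0, 1.0]]}
top {'intrinsics': [[507.6109, 0.0, 317.3542], [0.0, 507.6109, 240.1719], [0.0, 0.0, 1.0]], 'cam_to_world': [[-0.0115, 0.9876, -0.1565, 0.4093], [-0.9997, -0.0078, 0.0239, -0.0473], [0.0224, 0.1567, 0.9874, 1.0943], [0.0, 0.0, 0.0, 1.0]]}
wrist {'intrinsics': [[344.4132, 0.0, 325.8137], [0.0, 344.4132, 234.2429], [0.0, 0.0, 1.0]], 'T_tool_cam': [[-0.0001, 0.954, 0.2998, 0.0772], [1.0, -0.0005, 0.0019, 0.0009], [0.0019, 0.2998, -0.954, -0.1723], [0.0, 0.0, 0.0, 1.0]]}
0.15 [0.11999021 0.51084249 0.20086025] [[-9.73483513e-01  2.28756929e-01 -3.41522840e-04]
 [ 2.28757172e-01  9.73482853e-01 -1.13615711e-03]
 [ 7.25628175e-05 -1.18415601e-03 -9.99999296e-01]] 0.0855127548506673
```

View pics/scene0.png

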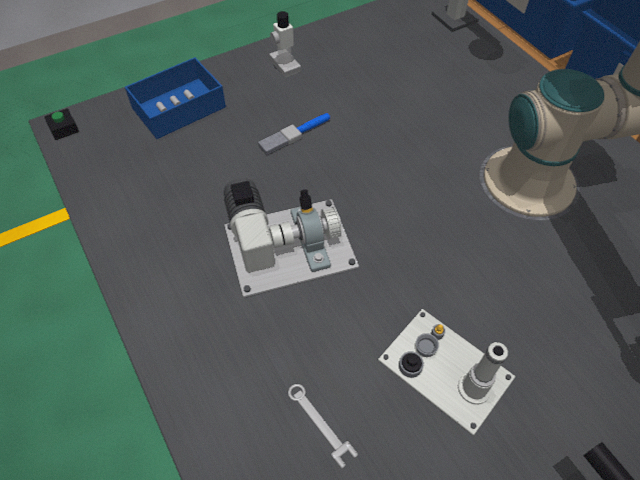

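View pics/top0.png

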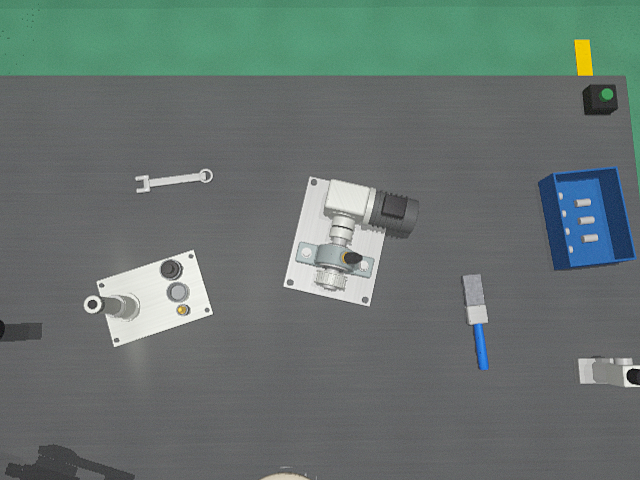

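The scene view shows the capped nipple at about (306,195), the gun top at (497,352) and the empty cup at (427,345). In the top view the same three are at about (352,257), (93,304) and (178,292). I'll enlarge these areas to read them more exactly.

```bash
python3 - <<'E'
import cv2,numpy as np
t=cv2.imread("pics/top0.png");s=cv2.imread("pics/scene0.png")
c=lambda im,x,y:cv2.resize(im[y:y+75,x:x+100],(400,300),interpolation=cv2.INTER_CUBIC)
m=np.vstack([np.hstack([c(t,290,220),c(s,265,180)]),np.hstack([c(t,120,250),c(s,380,310)])])
cv2.imwrite("pics/m1.png",m)
E
```

```text
(no output)
```

View pics/m1.png

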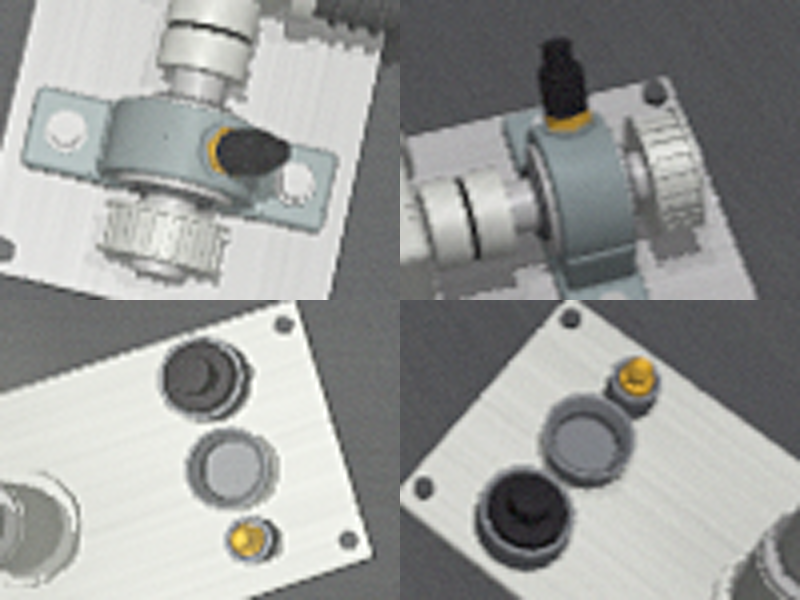

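The crops show, in full-image pixels:

| Feature | Top view | Scene view |
|---|---|---|
| Knob end | (360,257.8) | (304.3,191) |
| Empty cup rim | (178,292) | (426.8,344.5) |
| Gun end | (93,304) | (497,352) |

In the top view the foot bolts are at (306.8,252.5) and (364,266), and the caddy screws at (191.2,256.2) and (207,310).

```bash
cat > h.py <<'E'
from bench import arm
import numpy as np, cv2
def ray(n,uv,st=None):
    p=arm.camera_params(n);K=p["intrinsics"]
    if n=="wrist":
        T=np.eye(4);T[:3,:3]=st["tcp_rot"];T[:3,3]=st["tool_pos"];C=T@p["T_tool_cam"]
    else: C=p["cam_to_world"]
    d=np.array([(uv[0]-K[0,2])/K[0,0],-(uv[1]-K[1,2])/K[1,1],-1.]);d=C[:3,:3]@d
    return C[:3,3],d/np.linalg.norm(d)
def tri(rs):
    A=sum(np.eye(3)-np.outer(d,d) for o,d in rs);b=sum((np.eye(3)-np.outer(d,d))@o for o,d in rs)
    x=np.linalg.solve(A,b);return x,[np.linalg.norm((np.eye(3)-np.outer(d,d))@(x-o)) for o,d in rs]
def atz(r,z): o,d=r;return o+d*(z-o[2])/d[2]
def proj(n,X,st=None):
    p=arm.camera_params(n);K=p["intrinsics"]
    if n=="wrist":
        T=np.eye(4);T[:3,:3]=st["tcp_rot"];T[:3,3]=st["tool_pos"];C=T@p["T_tool_cam"]
    else: C=p["cam_to_world"]
    c=C[:3,:3].T@(np.asarray(X)-C[:3,3]);return np.array([K[0,0]*c[0]/-c[2]+K[0,2],K[1,1]*c[1]/c[2]+K[1,2]])
E
python3 - <<'E'
from h import *
np.set_printoptions(precision=4,suppress=True)
for nm,a,b in(("knob",(360,257.8),(304.3,191)),("cup",(178,292),(426.8,344.5)),("gun",(93,304),(497,352))):
    print(nm,*tri([ray("top",a),ray("scene",b)]))
for z,a,b in((.02,(364,266),(306.8,252.5)),(.014,(191.2,256.2),(207,310))):
    p,q=atz(ray("top",a),z),atz(ray("top",b),z);d=q-p;print(p,q,np.degrees(np.arctan2(d[1],d[0])),np.linalg.norm(d))
print(atz(ray("top",(178,292)),.028),atz(ray("top",(93,304)),.177),atz(ray("scene",(497,352)),.177),atz(ray("scene",(426.8,344.5)),.028))
E
```

```text
knob [ 0.5276 -0.1523  0.1222] [np.float64(0.0008889747905940011), np.float64(0.0008889747905941418)]
cup [0.4717 0.2207 0.019 ] [np.float64(0.0004147708182711693), np.float64(0.00041477081827125643)]
gun [0.4435 0.3326 0.1715] [np.float64(0.0003837749622389721), np.float64(0.0003837749622390816)]
[ 0.5231 -0.172   0.02  ] [ 0.5532 -0.0504  0.02  ] 76.1231147159428 0.12525589565827006
[0.5481 0.1961 0.014 ] [0.434 0.16  0.014] -162.44461025419574 0.11966602489442765
[0.4715 0.2182 0.028 ] [0.4431 0.3306 0.177 ] [0.4467 0.3335 0.177 ] [0.475  0.2235 0.028 ]
```

Units first: shifts go in shares of 25 cm and turns go in shares of 180 degrees. So -0.185 m is -0.74, -0.085 m is -0.34.

```bash
echo '0.085,-0.74,-0.34,-0.2,0 | 0.085,-0.74,-0.34,-0.2,0 | 0.085,-0.74,-0.34,-0.2,0 | 0.085,-0.74,-0.34,-0.2,0 | 0.085,-0.74,-0.34,-0.2,0' | python3 drive.py; echo '0.085,-0.74,-0.34,-0.2,0.1944 | 0.085,-0.74,-0.34,-0.2,0.1944 | 0.085,-0.74,-0.34,-0.2,0.1944 | 0.085,-0.74,-0.34,-0.2,0.1944 | 0.085,-0.74,-0.34,-0.2,0.1944' | python3 drive.py; python3 - <<'E'
from h import *
import json
s=arm.state();cv2.imwrite("pics/w1.png",arm.camera("wrist")[:,:,::-1])
json.dump({k:np.array(s[k]).tolist() for k in("tool_pos","tcp_rot","q")},open("w1.json","w"));print(s["tool_pos"],s["q"],s["time"],s["tcp_rot"])
E
```

```text
time: 0.65
tool_pos: [0.284, 0.3837, 0.2529]
tcp_rot: [[-0.972, 0.234, 0.002], [0.234, 0.972, 0.001], [-0.002, 0.002, -1.0]]
force: [0.2, 0.5, 0.2]
opening: 0.0856
grasp_force: 0.0
time: 1.15
tool_pos: [0.4441, 0.2585, 0.3019]
tcp_rot: [[-0.66, 0.751, 0.001], [0.751, 0.66, -0.0], [-0.001, 0.0, -1.0]]
force: [-0.1, 0.3, -0.0]
opening: 0.0849
grasp_force: 0.0
[0.44413092 0.25847784 0.30186047] [ 2.61052399e+01  1.23184219e+00  7.07119543e+01 -4.22069981e-02
  1.08019287e+02 -1.52012521e+01] 1.15 [[-6.59915050e-01  7.51339697e-01  8.86757502e-04]
 [ 7.51339746e-01  6.59915500e-01 -3.45581597e-04]
 [-8.44834193e-04  4.38201660e-04 -9.99999547e-01]]
```

View pics/w1.png

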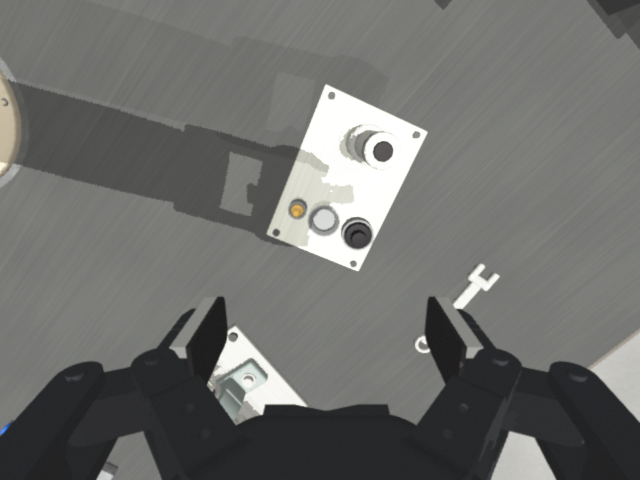

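The wrist view shows the empty cup's rim at (323,220) and the gun's closed end at (382,152). Next I'll look at the drive.

In the tool's units: -0.196 m is -0.784, -0.125 m is -0.5.

```bash
echo '0.06,-0.784,-0.5,0.08,0 | 0.06,-0.784,-0.5,0.08,0 | 0.06,-0.784,-0.5,0.08,0 | 0.06,-0.784,-0.5,0.08,0 | 0.06,-0.784,-0.5,0.08,0' | python3 drive.py >/dev/null; echo '0.06,-0.784,-0.5,0.08,0.2222 | 0.06,-0.784,-0.5,0.08,0.2222 | 0.06,-0.784,-0.5,0.08,0.2222 | 0.06,-0.784,-0.5,0.08,0.2222 | 0.06,-0.784,-0.5,0.08,0.2222' | python3 drive.py >/dev/null;echo '0.06,0,0,0,0.0444 | 0.06,0,0,0,0.0844 | 0.06,0,0,0,0.0844' | python3 drive.py;  python3 - <<'E'
from h import *
import json
s=arm.state();cv2.imwrite("pics/w2.png",arm.camera("wrist")[:,:,::-1])
json.dump({k:np.array(s[k]).tolist() for k in("tool_pos","tcp_rot","q")},open("w2.json","w"));print(s["tool_pos"],s["q"],s["time"])
w=json.load(open("w1.json"))
print(atz(ray("wrist",(323,220),w),.028),atz(ray("wrist",(382,152),w),.177))
im=cv2.imread("pics/w2.png");print(proj("wrist",(.5276,-.1523,.122),s))
E
```

```text
time: 2.5
tool_pos: [0.5163, -0.1965, 0.2607]
tcp_rot: [[0.231, 0.973, -0.001], [0.973, -0.231, 0.001], [0.001, -0.001, -1.0]]
force: [-0.3, 0.2, -0.7]
opening: 0.06
grasp_force: 0.0
[ 0.51628441 -0.19647923  0.260684  ] [-2.46832975e+01  7.21137629e+00  6.90856824e+01  3.32167672e-02
  1.03784826e+02 -1.13381250e+01] 2.5
[0.46991889 0.22247603 0.028     ] [0.44234313 0.33137905 0.177     ]
[327.5779458  163.02616879]
```

View pics/w2.png

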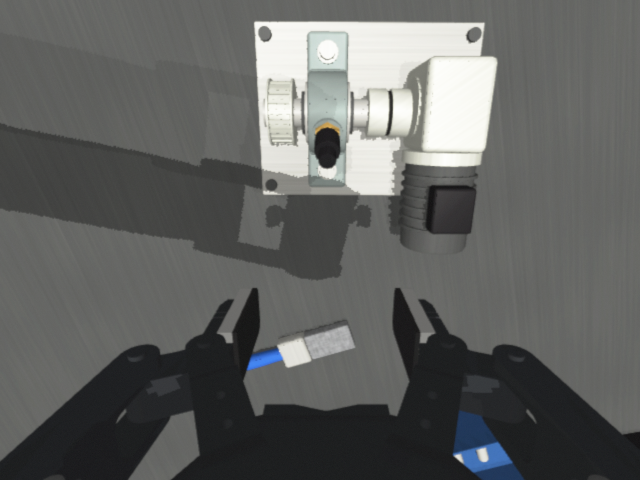

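Wrist view: the bracket edges run vertically, so the tool's yaw is right. The knob end is at (326,160), close to its predicted position. Now I'll descend and grip the knob.

In the tool's units: 0.1457 m is 0.5828, 0.13 m is 0.52.

```bash
echo '0.038,0.1,0,0.12,0 | 0.038,0.194,0,0.24,0 | 0.038,0.194,0,0.4,0 | 0.038,0.194,0,0.52,0 | 0.038,0.194,0,0.5828,0' | python3 drive.py 40 ; echo '0.038,0,0,0,0 | 0,0,0,0,0 | 0,0,0,0,0 | 0,0,0,0,0 | 0,0,0,0,0' | python3 drive.py; python3 - <<'E'
from h import *
im=arm.camera("wrist")[:,:,::-1];sc=arm.camera("scene")[:,:,::-1]
cv2.imwrite("pics/a.png",np.hstack([cv2.resize(im[200:425,225:425],(400,450)),cv2.resize(sc[130:243,255:355],(400,450),interpolation=2)]))
E
```

```text
time: 3.05
tool_pos: [0.526, -0.1487, 0.1122]
tcp_rot: [[0.226, 0.974, -0.004], [0.974, -0.226, 0.002], [0.001, -0.005, -1.0]]
force: [-0.2, -0.9, 0.2]
opening: 0.038
grasp_force: 0.0
time: 3.55
tool_pos: [0.5278, -0.1509, 0.1167]
tcp_rot: [[0.232, 0.973, 0.002], [0.973, -0.232, -0.0], [-0.0, 0.002, -1.0]]
force: [-0.0, -0.2, 0.2]
opening: 0.0004
grasp_force: 0.0
```

View pics/a.png

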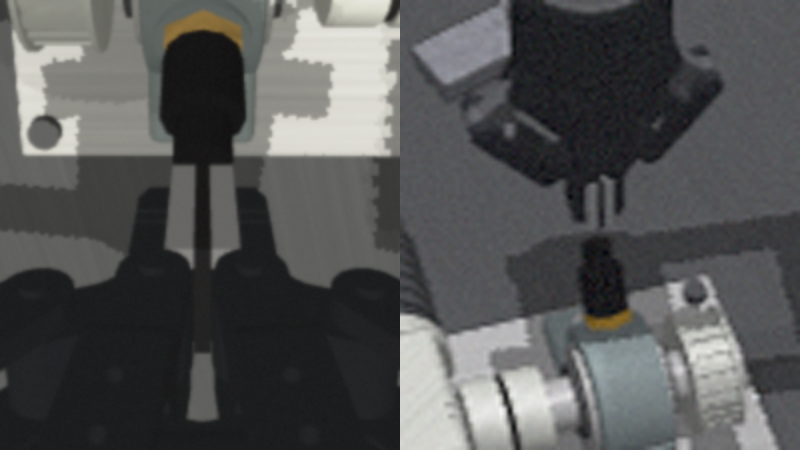

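The fingers shut just off the knob, on its lean side. In the scene view the fingertip is at (304.2,186.5) and the knob top at (304.2,190.5). I'll use the fingertip to correct the offset.

```bash
python3 - <<'E'
from h import *
import json
s=arm.state();P=s["tool_pos"];print(s["time"],P,proj("scene",P),proj("top",P),proj("wrist",P,s))
np.set_printoptions(precision=4,suppress=True)
cv2.imwrite("pics/sc_full.png",arm.camera("scene")[:,:,::-1])
w=json.load(open("w2.json"))
print(tri([ray("top",(360,257.8)),ray("scene",(304.3,191)),ray("wrist",(326,160),w)]))
print(tri([ray("scene",(304.3,191)),ray("wrist",(326,160),w)]))
for z in(.11,.115,.12): print(atz(ray("wrist",(326,160),w),z),atz(ray("wrist",(326.5,276),s),z),atz(ray("top",(360,257.8)),z),atz(ray("scene",(304.3,191)),z))
E
```

```text
3.65 [ 0.52755321 -0.15085871  0.11626244] [304.27079234 193.19611064] [358.66778785 258.55006549] [326.59853829 274.63237734]
(array([ 0.5275, -0.1509,  0.1236]), [np.float64(0.0019058444110361113), np.float64(0.00023240718818918387), np.float64(0.001711400369314537)])
(array([ 0.5274, -0.1495,  0.1247]), [np.float64(0.0006092653727107404), np.float64(0.0006092653727108246)])
[ 0.5266 -0.1505  0.11  ] [ 0.5267 -0.1544  0.11  ] [ 0.5298 -0.1542  0.11  ] [ 0.5221 -0.1605  0.11  ]
[ 0.5267 -0.1501  0.115 ] [ 0.5272 -0.1522  0.115 ] [ 0.5292 -0.1536  0.115 ] [ 0.5241 -0.1568  0.115 ]
[ 0.5268 -0.1496  0.12  ] [ 0.5277 -0.15    0.12  ] [ 0.5285 -0.1531  0.12  ] [ 0.5261 -0.1532  0.12  ]
```

```bash
python3 - <<'E'
import cv2,numpy as np
for f in("scene0","sc_full"):
    g=cv2.cvtColor(cv2.imread(f"pics/{f}.png"),6);print(f)
    for r in range(172,216):print(r,*("%3d"%v for v in g[r,292:320]))
E
```

```text
scene0
172  85  81  84  82  80  85  83  83  86  82  83  83  83  84  83  78  85  84  83  84  82  83  80  80  84  83  83  82
173  82  85  87  80  83  81  81  83  85  86  82  78  84  82  81  80  88  82  81  83  79  79  80  82  79  85  83  87
174  83  84  81  85  85  79  84  81  83  80  79  82  80  82  80  79  82  79  81  81  86  86  85  80  84  84  84  82
175  86  83  84  81  83  83  81  86  81  80  82  85  79  81  83  82  84  84  86  84  79  84  82  81  86  85  80  85
176  81  81  81  82  84  83  83  78  84  80  80  80  82  78  82  83  84  84  82  85  85  86  80  82  81  79  81  83
177  80  83  83  85  84  84  82  83  82  81  82  84  81  82  80  84  81  80  84  82  82  83  81  81  79  82  85  81
178  82  81  85  82  86  82  83  82  82  81  81  82  81  81  75  85  87  82  81  84  84  81  84  84  84  77  81  80
179  81  79  81  86  82  83  83  77  83  83  82  81  81  82  79  76  80  86  80  86  83  81  80  82  79  87  80  80
180  84  88  80  81  83  80  81  80  85  81  79  82  80  80  83  81  84  85  79  81  82  83  83  80  83  79  87  87
181  83  86  82  81  85  82  83  80  83  80  82  
[... 8422 characters left out ...]
 121
210  96 101  99 101  98 105 122 130 105  85  85  84  84  94  92  94  98 102 105  93  89  88  87  87 108 122 124 124
211  97 100 101 100 103  98 100  97  89  88  90  94  99  97 102 103 100 100  89  87  83  83  83  85  98 111 110 108
212  96 101 104 104 103  87  82  87  83  80  89  93  97  93  93  98  97  91  86  85  87  86  84  84  86  90 101 105
213  88 101 100 101  88  73  76  85  82  80  80  82  82  86  85  86  87  86  84  87  85  88  84  87  87  88 106 110
214  86  94 104 101  89  73  69  77  90  88  90  85  84  80  84  84  86  86  82  85  84 115 103 115 133 132 117 108
215  82  94 103 104  87  72  72  81  96  99  92  90  87  87  83 116 106 113 133 130 127 137 135 138 142 140 128 105
```

```bash
python3 - <<'E'
from h import *
s=arm.state();P=s["tool_pos"];R=s["tcp_rot"]
for a in(-.011,0,.011):
  for h in(0,.01,.02,.03,.04):
    Q=P+R@[a,0,-h];print(a,h,proj("scene",Q).round(1),proj("wrist",Q,s).round(1))
im=cv2.cvtColor(arm.camera("wrist"),7)
for r in range(240,340,3):print(r,*im[r,305:348:2])
print({k:np.shape(v) for k,v in arm.camera_params("wrist").items()},s["q"],P,arm.state()["time"])
E
```

```text
-0.011 0 [302.8 189.3] [326.6 292.8]
-0.011 0.01 [302.7 186.2] [326.6 301.6]
-0.011 0.02 [302.7 183. ] [326.6 311.4]
-0.011 0.03 [302.6 179.8] [326.7 322.4]
-0.011 0.04 [302.5 176.6] [326.7 334.7]
0 0 [304.3 193.2] [326.6 274.6]
0 0.01 [304.2 190.1] [326.6 282.6]
0 0.02 [304.2 187. ] [326.6 291.6]
0 0.03 [304.1 183.8] [326.7 301.5]
0 0.04 [304.  180.5] [326.7 312.8]
0.011 0 [305.8 197.2] [326.6 255.8]
0.011 0.01 [305.7 194.1] [326.6 262.9]
0.011 0.02 [305.7 191. ] [326.7 270.9]
0.011 0.03 [305.6 187.8] [326.7 279.8]
0.011 0.04 [305.6 184.6] [326.7 289.9]
240 90 26 23 22 23 21 22 21 23 22 22 23 20 21 22 21 20 21 19 21 22 49
243 91 25 22 20 20 23 24 21 22 20 21 22 23 22 21 22 20 18 19 20 19 40
246 80 22 21 23 23 23 23 21 21 25 23 23 23 22 21 20 23 21 19 19 23 36
249 70 24 21 22 22 22 23 22 22 23 25 24 24 22 23 23 23 21 21 20 18 31
252 70 23 22 21 21 22 20 24 22 23 24 24 21 20 23 22 25 24 26 21 20 28
255 67 22 24 21 22 23 22 23 21 21 22 22 23 21 22 20 21 22 20 21 22 26
258 62 22 22 24 24 20 23 20 21 21 21 22 22 22 22 21 20 17 23 21 22 25
261 96 28 24 23 21 19 23 20 23 21 22 21 22 22 20 
[... 1512 characters left out ...]
1 102 103 101 102 101 102 78 25 24 24 30 90 101 102 102 103 103 101 51 29
324 29 61 87 104 114 117 118 118 92 31 31 30 35 104 118 118 117 116 99 81 43 28
327 28 31 27 28 30 62 123 134 104 39 35 36 41 119 133 117 57 32 30 29 30 27
330 30 29 29 29 28 27 32 105 102 38 36 37 41 119 88 30 29 29 28 28 27 29
333 29 31 28 30 28 28 29 46 92 38 35 34 41 103 36 30 28 28 30 30 35 31
336 34 32 29 29 27 29 29 29 30 36 35 37 37 32 28 30 29 31 27 28 33 37
339 28 28 29 29 30 31 31 26 29 36 36 36 37 32 29 27 29 27 27 27 28 30
{'intrinsics': (3, 3), 'T_tool_cam': (4, 4)} [-1.98179518e+01  9.18367716e+00  8.34007335e+01  7.04068288e-03
  8.73851287e+01 -6.39480633e+00] [ 0.52748514 -0.15082959  0.11611057] 3.75
```

The scene and wrist views agree that the real fingertips are about 30 mm behind the stated TCP. I'll step down with the fingers open and check by closing.

In the tool's units: 0.013 m is 0.052.

```bash
echo '0.038,0,0,0,0 | 0.038,0,0,0,0 | 0.038,0,0,0.052,0 | 0,0,0,0.052,0 | 0,0,0,0.052,0' | python3 drive.py; echo '0,0,0,0,0 | 0,0,0,0,0' | python3 drive.py
```

```text
time: 4.25
tool_pos: [0.5269, -0.1506, 0.1018]
tcp_rot: [[0.232, 0.973, -0.002], [0.973, -0.232, 0.001], [0.0, -0.002, -1.0]]
force: [-0.0, -0.5, -0.6]
opening: 0.0097
grasp_force: 0.0
time: 4.45
tool_pos: [0.5275, -0.1508, 0.1031]
tcp_rot: [[0.232, 0.973, 0.0], [0.973, -0.232, -0.0], [0.0, 0.001, -1.0]]
force: [0.6, -0.6, -0.1]
opening: 0.0002
grasp_force: 0.0
```

In the tool's units: 0.02 m is 0.08, 0.001 m is 0.004.

```bash
echo '0.038,0,0,0,0 | 0.038,0,0,0,0 | 0.038,0.004,0,0.08,0 | 0.038,0.004,0,0.08,0 | 0,0.004,0,0.08,0' | python3 drive.py; echo '0,0,0,0,0 | 0,0,0,0,0 | 0,0,0,0,0' | python3 drive.py
```

```text
time: 4.95
tool_pos: [0.5274, -0.1497, 0.0827]
tcp_rot: [[0.232, 0.973, -0.001], [0.973, -0.232, 0.0], [0.0, -0.001, -1.0]]
force: [1.5, -0.8, 0.6]
opening: 0.0246
grasp_force: 0.3
time: 5.25
tool_pos: [0.5281, -0.1502, 0.0839]
tcp_rot: [[0.232, 0.973, 0.002], [0.973, -0.232, -0.001], [-0.001, 0.002, -1.0]]
force: [0.7, -1.1, 4.4]
opening: 0.0166
grasp_force: 63.3
```

The knob is gripped at 16.6 mm opening. Pulling along the nipple axis.

In the tool's units: -0.06 m is -0.24, -0.039 m is -0.156.

```bash
echo '0,-0.02,0,-0.0348,0 | 0,-0.04,0,-0.0692,0 | 0,-0.06,0,-0.104,0 | 0,-0.09,0,-0.156,0 | 0,-0.09,0,-0.24,0' | python3 drive.py; python3 - <<'E'
from h import *
s=arm.state();print(s["opening"],s["q"])
sc=arm.camera("scene")[:,:,::-1]
u,v=proj("scene",s["tool_pos"]).astype(int);print(u,v)
im=arm.camera("wrist")[:,:,::-1]
cv2.imwrite("pics/b.png",np.hstack([cv2.resize(im[200:425,225:425],(400,450)),cv2.resize(sc[v-75:v+38,u-50:u+50],(400,450),interpolation=2)]))
E
```

```text
time: 5.75
tool_pos: [0.5214, -0.1726, 0.1429]
tcp_rot: [[0.233, 0.972, -0.002], [0.972, -0.233, 0.001], [0.0, -0.002, -1.0]]
force: [0.4, -0.8, 0.3]
opening: 0.0169
grasp_force: 62.4
0.016874941862486614 [-2.21608839e+01  8.41854743e+00  8.11377373e+01 -1.46343507e-02
  9.05683504e+01 -8.67431751e+00]
301 176
```

View pics/b.png

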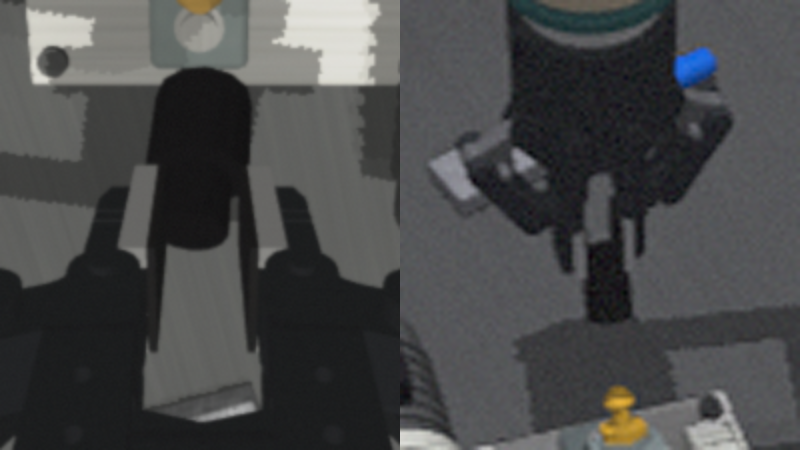

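The cap is off and held between the pads, and the nipple is bare. Now carrying it towards the cup.

Units first: shifts go in shares of 25 cm and turns go in shares of 180 degrees. So 0.19 m is 0.76, 0.05 m is 0.2.

```bash
echo '0,0.04,0,-0.196,0 | 0,0.2,-0.048,-0.28,0 | 0,0.4,-0.096,-0.28,0 | 0,0.58,-0.144,-0.28,0 | 0,0.76,-0.192,-0.28,0' | python3 drive.py >/dev/null; echo '0,0.18,-0.04,0,-0.0444 | 0,0.36,-0.08,0,-0.0889 | 0,0.54,-0.132,0,-0.1333 | 0,0.72,-0.184,0,-0.1778 | 0,0.828,-0.1948,0,-0.2222' | python3 drive.py>/dev/null; echo '0,0,0,0,-0.2333 | 0,0,0,0,-0.2333 | 0,0,0,0,-0.2333 | 0,0,0,0,-0.2333 | 0,0,0,0,-0.2333' | python3 drive.py>/dev/null; echo '0,0,0,0.04,-0.2222 | 0,0,0,0.08,-0.2222 | 0,0,0,0.16,-0.2222 | 0,0,0,0.24,-0.2222 | 0,0,0,0.32,-0.2222' | python3 drive.py; python3 - <<'E'
from h import *
import json
s=arm.state();cv2.imwrite("pics/w3.png",arm.camera("wrist")[:,:,::-1])
json.dump({k:np.array(s[k]).tolist() for k in("tool_pos","tcp_rot","q")},open("w3.json","w"));print(s["tool_pos"],s["q"],s["time"],s["opening"])
for X in((.472,.2215,.028),(.472,.2215,.014)):print(proj("wrist",X,s))
E
```

```text
time: 7.85
tool_pos: [0.5203, 0.2367, 0.1314]
tcp_rot: [[-0.946, -0.324, -0.001], [-0.324, 0.946, -0.0], [0.001, 0.0, -1.0]]
force: [-0.2, -1.0, 0.2]
opening: 0.0166
grasp_force: 62.0
[0.52027646 0.23666374 0.13143823] [ 2.07566236e+01  1.22912178e+01  7.80985179e+01  3.20920432e-03
  8.96488276e+01 -8.81350225e+01] 7.85 0.01660252940004894
[326.71080246 161.15898441]
[326.68571143 159.53345021]
```

View pics/w3.png

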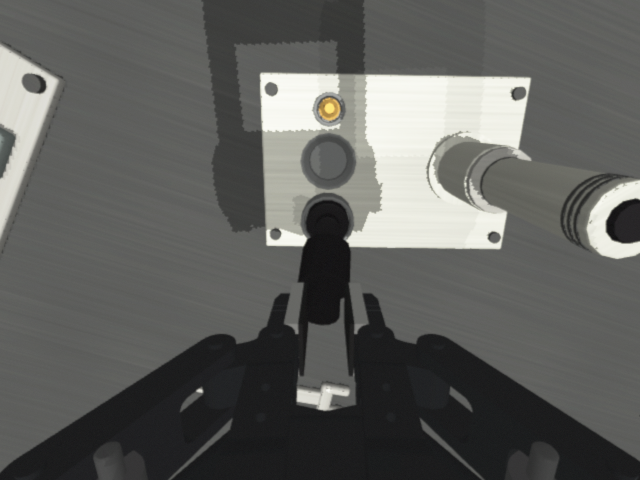

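The empty cup's rim centre is at (328,161), against (326.7,161.2) predicted. The cap's far rim edge is at row 236 and its knob end at row 322.

```bash
python3 - <<'E'
from h import *
import json
s=json.load(open("w3.json"));P=np.array(s["tool_pos"]);R=np.array(s["tcp_rot"])
for th in(20,25,30,35):
  t=np.radians(th);n=np.array([-np.sin(t),0,-np.cos(t)]);e=np.array([np.cos(t),0,-np.sin(t)])
  piv=np.array([.0015,0,-.035])
  q=lambda s_,r:proj("wrist",P+R@(piv+n*(s_-.033)+e*r),s).round(1)
  print(th,"rim+",q(0,.012),"rim-",q(0,-.012),"skirttop+",q(.024,.012),"knob-",q(.038,-.008),q(.038,.008))
  w=[proj("wrist",P+R@(piv+n*(a-.033)+np.array([0,y,0])),s)[0].round(1) for a,y in((0,.012),(0,-.012),(.024,.012),(.024,-.012))];print(w)
print(atz(ray("wrist",(328,161),s),.028))
g=cv2.cvtColor(cv2.imread("pics/w3.png"),6);print(g[228:335:3,325],g[232:330:4,296:358:3])
E
```

```text
20 rim+ [324.4 236.4] rim- [324.6 271.4] skirttop+ [324.2 269.5] knob- [324.2 323.6] [324.1 299.4]
[np.float64(347.5), np.float64(301.5), np.float64(350.0), np.float64(298.6)]
25 rim+ [324.4 233.4] rim- [324.6 266.3] skirttop+ [324.2 269.9] knob- [324.2 322.9] [324.1 301.4]
[np.float64(347.7), np.float64(301.3), np.float64(350.1), np.float64(298.5)]
30 rim+ [324.4 230.7] rim- [324.5 261.3] skirttop+ [324.2 270.6] knob- [324.2 322.1] [324.1 303.4]
[np.float64(348.0), np.float64(301.0), np.float64(350.2), np.float64(298.4)]
35 rim+ [324.4 228.4] rim- [324.5 256.5] skirttop+ [324.2 271.6] knob- [324.3 321.1] [324.1 305.4]
[np.float64(348.3), np.float64(300.6), np.float64(350.3), np.float64(298.3)]
[0.47155542 0.22241967 0.028     ]
[22 23 22 22 21 22 21 21 21 20 21 23 25 22 19 22 22 18 22 22 19 23 19 21
 23 23 22 21 22 21 19 21 46 97 94 95] [[169 167 150  98  41  22  23  20  24  23  23  25  23  23  24  25  25  60
   97 233 211]
 [247 245 245 183  98  29  20  20  22  22  20  20  21  20  22  25  63 103
  223 237 237]
 [244 244 244 236  21  20  20  22  19  19  20  20  21  22  23  21  62 22
[... 1275 characters left out ...]
1  23  20  19  22  22  22  24  20  21  20  20  20  87  61  23
   39 104 104]
 [102 101  28  22  17  22  19  23  21  20  23  22  22  20  20  93  50  24
   29 102 103]
 [103  96  25  21  20  20  21  23  22  24  22  21  21  21  22  93  51  22
   23 100 103]
 [103  72  25  23  22  22  20  21  21  22  20  22  22  21  23  94  49  23
   25  89 102]
 [102  56  24  24  20  21  22  22  21  20  21  23  22  22  27  91  50  23
   24  69 104]
 [103  36  25  23  23  21  19  21  21  23  20  21  22  23  92  96  50  22
   22  46 103]
 [124  37  28  23  78  93  86  60  44  41  46  54  91  95  95  96  59  21
   30  43 125]
 [131  40  31  22  80  96  96  95  95  95  97  98  95  95  96  95  65  21
   33  45 132]]
```

The model fits. I'll lower the tilted cap's low edge into the cup, then slide the tool +x so the cup wall stands the cap up.

In the tool's units: 0.1149 m is 0.4596, 0.0328 m is 0.1312.

```bash
echo '0,0.1312,0.008,0.04,0 | 0,0.1312,0.008,0.2,0 | 0,0.1312,0.008,0.32,0 | 0,0.1312,0.008,0.4,0 | 0,0.1312,0.008,0.4596,0' | python3 drive.py ; echo '0,0,0,0,0 | 0,0.016,0,0,0 | 0,0.032,0,0,0 | 0,0.048,0,0.002,0 | 0,0.064,0,0.004,0' | python3 drive.py 20; python3 - <<'E'
from h import *
s=arm.state();print(s["tool_pos"])
im=arm.camera("wrist")[:,:,::-1];sc=arm.camera("scene")[:,:,::-1]
cv2.imwrite("pics/c.png",np.hstack([cv2.resize(im[130:355,225:425],(400,450)),cv2.resize(sc[275:388,377:477],(400,450),interpolation=2)]))
E
```

```text
time: 8.4
tool_pos: [0.4881, 0.228, 0.0164]
tcp_rot: [[-0.948, -0.317, -0.002], [-0.317, 0.948, -0.001], [0.002, -0.0, -1.0]]
force: [0.9, 0.1, 0.0]
opening: 0.0165
grasp_force: 62.0
time: 8.9
tool_pos: [0.4738, 0.2234, 0.0178]
tcp_rot: [[-0.948, -0.319, 0.002], [-0.319, 0.948, 0.001], [-0.002, 0.0, -1.0]]
force: [4.0, 1.7, 2.7]
opening: 0.0166
grasp_force: 62.7
[0.47375408 0.22344206 0.01777495]
```

View pics/c.png

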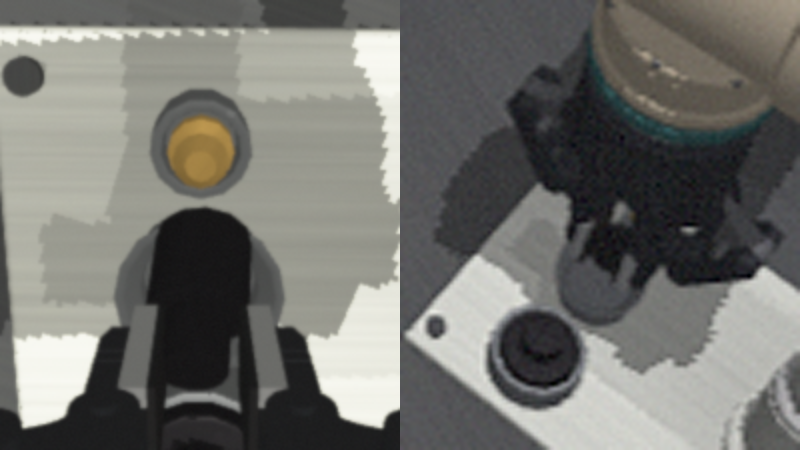

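Wrist crop: the cap's length is unchanged (rows 234–324), so its far edge slid over the cup wall and the tilt remains. I'll lift, turn 90°, and stand it up against the cup's outer wall from the free side.

In the tool's units: -0.05 m is -0.2, -0.04 m is -0.16, 32 degrees is 0.1778.

```bash
echo '0,0,0,-0.16,0 | 0,-0.12,0,-0.2,0.0444 | 0,-0.2,0,-0.2,0.0889 | 0,-0.2,0,-0.2,0.1333 | 0,-0.2,0,-0.2,0.1778' | python3 drive.py 40 >/dev/null; echo '0,0,0,0,0.2222 | 0,0,0,0,0.2222 | 0,0,0,0,0.2222 | 0,0,0,0,0.2222 | 0,0,0,0,0.2222' | python3 drive.py>/dev/null;echo '0,0,0,0,0.0444 | 0,0,0,0,0.0972 | 0,0,0,0,0.0972 | 0,0,0,0,0.0972' | python3 drive.py; python3 - <<'E'
from h import *
s=arm.state();C=np.array([.4716,.2222,.014]);print(s["tcp_rot"].T@(C-s["tool_pos"]),s["q"][5])
E
```

```text
time: 10.4
tool_pos: [0.5209, 0.2392, 0.0669]
tcp_rot: [[-0.33, 0.944, -0.0], [0.944, 0.33, 0.0], [0.0, -0.0, -1.0]]
force: [-0.1, 0.3, 0.0]
opening: 0.0167
grasp_force: 62.4
[ 0.0002067  -0.05215387  0.05288747] 1.7131602294382315
```

In the tool's units: 0.055 m is 0.22, -0.0528 m is -0.2112.

```bash
echo '0,-0.12,-0.12,0,0 | 0,-0.2112,-0.2088,0,0 | 0,-0.2112,-0.2088,0.08,0 | 0,-0.2112,-0.2088,0.16,0 | 0,-0.2112,-0.2088,0.22,0' | python3 drive.py >/dev/null; echo '0,0,0,0,0 | 0,0.02,0,0,0 | 0,0.036,0,0,0 | 0,0.052,0,0,0 | 0,0.068,0,0,0' | python3 drive.py 20;echo '0,0,0,0,0 | 0,0,0,0,0' | python3 drive.py; python3 - <<'E'
from h import *
s=arm.state();C=np.array([.4716,.2222,.014]);print(s["tcp_rot"].T@(C-s["tool_pos"]))
im=arm.camera("wrist")[:,:,::-1];cv2.imwrite("pics/d.png",im)
g=cv2.cvtColor(im,6)
for r in range(200,335,4):print(r,*g[r,292:362:3])
E
```

```text
time: 11.4
tool_pos: [0.4847, 0.1881, 0.0136]
tcp_rot: [[-0.328, 0.945, 0.003], [0.945, 0.328, -0.001], [-0.002, 0.003, -1.0]]
force: [1.9, -6.4, 2.8]
opening: 0.0137
grasp_force: 21.0
time: 11.6
tool_pos: [0.4844, 0.1884, 0.0132]
tcp_rot: [[-0.328, 0.945, 0.003], [0.945, 0.328, 0.0], [-0.001, 0.003, -1.0]]
force: [2.6, -4.3, 2.6]
opening: 0.0135
grasp_force: 21.0
[ 0.03613512 -0.00099234 -0.00085583]
200 71 71 85 91 91 91 91 91 91 92 91 92 92 92 91 92 91 91 92 92 90 92 103 104
204 73 67 91 90 91 90 92 90 92 91 91 90 92 91 91 91 91 90 91 92 91 70 79 80
208 73 69 90 91 92 90 93 91 91 91 91 91 91 91 91 90 90 91 91 91 92 77 80 80
212 75 66 91 91 91 92 91 90 91 91 91 91 92 91 91 92 92 90 91 91 91 80 80 80
216 74 64 91 92 92 91 92 92 90 92 91 91 92 92 92 92 92 90 91 90 91 71 80 81
220 76 67 84 90 92 91 90 92 91 91 91 91 92 91 92 92 91 92 92 91 89 71 82 80
224 77 74 67 89 92 92 90 91 90 91 90 91 91 91 91 91 92 93 91 92 74 77 83 83
228 77 77 70 67 90 91 91 90 91 91 91 91 91 91 91 90 90 91 92 75 74 83 83 84
232 78 79 78 71 68 82 92 91 90 91 90 89 91 90 91 91 92 90 74 74 83 83 83 84
236 80 80
[... 1368 characters left out ...]
24 21 24 24 24 21 25 29 103 103 104 105 35
304 96 103 105 104 70 25 26 23 24 22 23 23 24 24 22 24 22 20 24 102 103 104 103 56
308 102 104 102 103 55 26 22 23 22 23 25 23 25 24 24 24 23 22 25 95 104 103 103 80
312 103 103 105 104 38 20 23 24 23 23 22 24 21 23 25 22 23 24 22 89 105 103 105 101
316 104 103 104 102 27 24 25 22 22 24 21 22 24 22 24 24 25 22 25 69 103 104 104 103
320 104 103 104 101 26 23 25 33 24 21 22 23 24 24 23 23 36 22 26 48 104 105 105 103
324 109 124 125 108 31 24 24 62 56 34 23 23 23 28 38 62 57 21 30 43 125 124 123 92
328 29 32 113 127 35 22 26 63 64 61 62 61 64 62 62 65 61 22 31 50 131 67 28 28
332 28 27 41 125 34 27 33 62 63 61 62 61 62 62 64 63 61 25 32 51 112 27 28 26
```

```bash
python3 - <<'E'
from h import *
s=arm.state();P=s["tool_pos"];R=s["tcp_rot"]
for th in(-15,-10,-5,0,5,10):
  t=np.radians(th);n=np.array([-np.sin(t),0,-np.cos(t)]);e=np.array([np.cos(t),0,-np.sin(t)])
  piv=np.array([.0015,0,-.035])
  q=lambda s_,r:proj("wrist",P+R@(piv+n*(s_-.033)+e*r),s).round(1)[1]
  print(th,"rim+",q(0,.012),"skirttop+",q(.024,.012),"knobbase+",q(.024,.008),"knob+",q(.038,.008),"knob-",q(.038,-.008))
E
```

```text
-15 rim+ 267.2 skirttop+ 274.4 knobbase+ 282.8 knob+ 288.8 knob- 325.4
-10 rim+ 262.3 skirttop+ 273.2 knobbase+ 281.5 knob+ 290.2 knob- 325.8
-5 rim+ 257.5 skirttop+ 272.2 knobbase+ 280.3 knob+ 291.7 knob- 326.1
0 rim+ 253.0 skirttop+ 271.4 knobbase+ 279.3 knob+ 293.4 knob- 326.1
5 rim+ 248.7 skirttop+ 270.9 knobbase+ 278.5 knob+ 295.1 knob- 326.0
10 rim+ 244.7 skirttop+ 270.6 knobbase+ 277.9 knob+ 296.9 knob- 325.8
```

The cap now stands within about 7° of upright. Inserting and releasing.

In the tool's units: -0.04 m is -0.16, 0.0375 m is 0.15.

```bash
echo '0,-0.008,0,-0.08,0 | 0,0,-0.004,-0.16,0 | 0,0.15,-0.004,-0.16,0 | 0,0.15,-0.004,-0.12,0 | 0,0.15,-0.004,-0.08,0' | python3 drive.py >/dev/null; echo '0,0,0,0.04,0 | 0,0,0,0.064,0 | 0,0,0,0.08,0 | 0,0,0,0.08,0' | python3 drive.py; echo '0.026,0,0,0,0 | 0.026,0,0,0,0 | 0.026,0,0,0,0' | python3 drive.py; python3 - <<'E'
from h import *
s=arm.state();C=np.array([.4716,.2222,.014]);print(s["tcp_rot"].T@(C-s["tool_pos"]))
im=arm.camera("wrist")[:,:,::-1];cv2.imwrite("pics/e.png",im)
g=cv2.cvtColor(im,6)
for r in range(216,345,4):print(r,*g[r,280:374:3])
E
```

```text
time: 12.55
tool_pos: [0.4716, 0.2225, 0.0127]
tcp_rot: [[-0.325, 0.946, 0.002], [0.946, 0.325, -0.0], [-0.001, 0.002, -1.0]]
force: [3.2, -2.3, 1.6]
opening: 0.0136
grasp_force: 21.2
time: 12.85
tool_pos: [0.4697, 0.2232, 0.0112]
tcp_rot: [[-0.327, 0.945, -0.001], [0.945, 0.327, -0.0], [0.0, -0.001, -1.0]]
force: [-0.2, 0.4, 0.3]
opening: 0.0261
grasp_force: 0.0
[-0.00161556  0.00146516 -0.00281137]
216 148 147 149 149 148 152 150 147 147 150 151 149 144 148 149 148 151 153 151 147 146 147 148 149 149 151 149 149 150 221 229 234
220 148 147 148 149 147 152 150 148 148 151 152 148 145 147 148 148 151 153 151 146 146 146 146 149 148 151 151 149 158 231 229 233
224 149 147 148 149 149 152 150 146 148 150 151 149 145 147 147 147 150 152 152 146 146 146 146 148 149 152 150 148 151 180 230 233
228 149 147 148 149 149 151 150 146 148 150 150 149 146 147 148 147 151 152 151 147 146 147 147 148 150 150 152 148 152 231 231 232
232 149 146 148 149 148 151 150 147 148 152 151 148 145 148 148 147 151 153 150 146 146 147 147 147 150 154 229 228 229 232 231 232
236 148 146 148 149 148 150 149 147 
[... 2434 characters left out ...]
 23 23 20 137 161 163 158 110 89 92 77 34 27 23 24 24 41 87 97 93 100 155 42 22 24 27 47 112 111
328 129 127 34 27 19 22 147 161 162 160 161 165 157 152 125 109 92 94 103 117 136 155 156 163 168 65 23 23 31 61 130 101
332 74 128 35 28 22 23 162 160 164 160 162 164 161 162 162 166 167 163 161 164 163 161 158 163 168 106 22 24 33 63 127 32
336 27 27 35 27 23 44 164 160 163 160 161 165 161 162 162 165 168 163 160 164 163 160 159 163 168 128 20 22 33 32 28 28
340 26 27 32 28 22 67 164 159 163 161 161 164 162 162 162 166 168 163 161 163 163 159 158 165 166 157 26 24 34 30 27 27
344 26 26 36 29 24 112 164 159 164 159 161 163 161 162 162 166 166 163 162 164 163 159 159 164 167 160 34 23 32 29 27 28
```

```bash
python3 - <<'E'
from h import *
s=arm.state();P=s["tool_pos"];R=s["tcp_rot"];X,Y=R[:,0],R[:,1];C=np.array([.4716,.2222,.014])
for ox in(-.003,0,.003):
 for z in(0,.003,.006):
  B=C+X*ox+[0,0,z]
  q=lambda h,r:proj("wrist",B+[0,0,h]+X*r,s).round(1)
  print(ox,z,"skt+",q(.024,.012),"knb+",q(.024,.008)[1],"k+",q(.038,.008)[1],"k-",q(.038,-.008),"skt-",q(.024,-.012)[1])
q=lambda h,r:proj("wrist",C+[0,0,h]+X*r,s).round(1);print("cup rim+ outer",q(.014,.0225),"flare",q(.014,.019),"spare"); print(s["tool_pos"],s["time"])
E
```

```text
-0.003 0 skt+ [328.7 284.2] knb+ 292.0 k+ 307.0 k- [328.7 339.1] skt- 329.1
-0.003 0.003 skt+ [328.7 287.1] knb+ 295.0 k+ 310.6 k- [328.8 343.2] skt- 332.7
-0.003 0.006 skt+ [328.7 290.1] knb+ 298.1 k+ 314.3 k- [328.8 347.4] skt- 336.3
0 0 skt+ [328.7 278.3] knb+ 286.2 k+ 300.8 k- [328.7 333.2] skt- 323.7
0 0.003 skt+ [328.7 281.1] knb+ 289.1 k+ 304.3 k- [328.8 337.2] skt- 327.2
0 0.006 skt+ [328.8 284. ] knb+ 292.1 k+ 307.9 k- [328.8 341.4] skt- 330.8
0.003 0 skt+ [328.7 272.3] knb+ 280.3 k+ 294.4 k- [328.8 327.3] skt- 318.3
0.003 0.003 skt+ [328.7 275.1] knb+ 283.1 k+ 297.8 k- [328.8 331.2] skt- 321.7
0.003 0.006 skt+ [328.8 277.9] knb+ 286.1 k+ 301.3 k- [328.8 335.3] skt- 325.2
cup rim+ outer [328.6 249.5] flare [328.6 256.3] spare
[0.46978175 0.22335174 0.01135635] 12.9
```

The cap sits upright and home: the knob fits z≈0, with about 2–3 mm of play to one side. I'll tap its top with shut fingers to make sure.

In the tool's units: -0.035 m is -0.14, -0.02 m is -0.08.

```bash
echo '0.026,0,0,-0.08,0 | 0.026,0,0,-0.14,0 | 0,0.004,0,-0.14,0 | 0,0.004,0,-0.14,0 | 0,0.004,0,-0.14,0' | python3 drive.py >/dev/null; echo '0,0,0,0.04,0 | 0,0,0,0.072,0 | 0,0,0,0.088,0 | 0,0,0,0.096,0 | 0,0,0,0.1,0' | python3 drive.py;echo '0,0,0,0.004,0 | 0,0,0,0.008,0 | 0,0,0,0.012,0 | 0,0,0,0.012,0' | python3 drive.py
```

```text
time: 13.9
tool_pos: [0.4701, 0.2245, 0.0224]
tcp_rot: [[-0.327, 0.945, 0.0], [0.945, 0.327, 0.0], [0.0, 0.0, -1.0]]
force: [-2.7, -0.7, 9.2]
opening: -0.0002
grasp_force: 4.6
time: 14.3
tool_pos: [0.4717, 0.2252, 0.0226]
tcp_rot: [[-0.327, 0.945, 0.005], [0.945, 0.327, 0.002], [0.0, 0.005, -1.0]]
force: [-5.8, -2.6, 19.7]
opening: 0.0001
grasp_force: 10.0
```

Contact at the expected height (20 N) confirms the cap is fully home. Now the gun.

In the tool's units: -0.175 m is -0.7, -0.15 m is -0.6.

```bash
echo '0.06,0,0,-0.2,0 | 0.06,0,0,-0.4,0 | 0.06,0,0,-0.6,0 | 0.06,0.16,0.012,-0.7,0 | 0.06,0.34,0.024,-0.7,0' | python3 drive.py >/dev/null; echo '0.06,0.102,0.008,0,0 | 0.06,0.102,0.008,0,0 | 0.06,0.102,0.008,0,0' | python3 drive.py; python3 - <<'E'
from h import *
s=arm.state();im=arm.camera("wrist")[:,:,::-1];cv2.imwrite("pics/f.png",im)
print(proj("wrist",(.443,.3325,.177),s),s["tool_pos"])
g=cv2.cvtColor(im,6)
for r in range(230,400,7):print(r,*g[r,250:400:5])
E
```

```text
time: 15.1
tool_pos: [0.4412, 0.3314, 0.1935]
tcp_rot: [[-0.328, 0.945, -0.0], [0.945, 0.328, -0.001], [-0.0, -0.0, -1.0]]
force: [-0.6, 0.2, 0.5]
opening: 0.0599
grasp_force: 0.0
[329.55815359 262.6127954 ] [0.44116289 0.33138388 0.19351645]
230 101 114 118 241 241 241 239 237 240 239 237 237 168 171 107 112 81 101 139 162 255 252 240 244 255 255 255 255 255 150
237 144 143 110 239 241 241 239 237 240 240 237 236 101 117 179 217 214 203 165 90 183 255 255 255 255 255 255 255 255 146
244 145 146 108 239 241 241 238 238 239 239 237 165 186 221 221 221 221 220 221 220 136 255 255 255 255 255 255 255 255 145
251 143 147 144 239 240 241 239 239 239 239 238 176 222 218 139 36 39 36 207 220 219 247 255 255 255 255 255 255 255 145
258 144 144 148 238 239 241 238 239 238 238 238 218 215 143 41 39 40 41 42 216 219 185 255 255 255 255 255 255 255 142
265 148 148 147 239 239 240 237 239 237 238 239 219 219 142 41 41 41 40 40 216 218 254 255 255 255 255 255 255 254 143
272 144 144 108 255 238 239 237 239 236 238 238 238 221 218 118 41 41 42 198 218 217 255 255 255 255 255 255 255 232 147
279 100
[... 1457 characters left out ...]
 148 144 143 143 147 147 144 149 147 149 148 152 144 146 149 149 148 148 147 150
370 146 145 148 151 149 147 144 148 146 148 143 144 145 144 149 144 147 147 152 147 146 147 145 150 149 148 148 149 148 147
377 147 148 149 149 149 144 144 145 146 148 147 146 147 147 146 145 148 147 149 150 149 145 150 149 149 148 149 148 148 148
384 142 145 148 147 145 145 148 146 147 144 143 145 144 148 144 148 146 151 148 150 146 148 151 148 150 148 149 152 149 146
391 144 147 145 146 143 143 144 145 146 145 144 145 146 144 144 146 149 148 145 147 143 150 148 149 149 146 147 145 145 149
398 138 144 144 143 143 144 144 147 142 143 143 147 145 142 144 145 149 147 150 144 149 149 150 147 149 147 147 148 146 143
```

The gun's end is at (329,261), against (329.6,262.6) predicted. Descend and grip.

In the tool's units: 0.1055 m is 0.422, 0.002 m is 0.008.

```bash
echo '0.06,0.004,0.008,0.08,0 | 0.06,0.004,0.008,0.2,0 | 0.06,0.004,0.008,0.32,0 | 0.06,0.004,0.008,0.422,0 | 0.06,0.004,0.008,0.422,0' | python3 drive.py ; echo '0,0,0,0,0 | 0,0,0,0,0 | 0,0,0,0,0 | 0,0,0,0,0' | python3 drive.py 60
```

```text
time: 15.65
tool_pos: [0.4413, 0.3304, 0.0843]
tcp_rot: [[-0.325, 0.946, -0.006], [0.946, 0.325, -0.004], [-0.002, -0.007, -1.0]]
force: [-0.1, -0.1, 0.1]
opening: 0.0596
grasp_force: 0.0
time: 16.05
tool_pos: [0.4438, 0.3333, 0.0907]
tcp_rot: [[-0.327, 0.945, 0.003], [0.945, 0.327, 0.001], [0.0, 0.003, -1.0]]
force: [-0.9, -2.7, 5.9]
opening: 0.0305
grasp_force: 58.9
```

Gripped. Lift out, then lower beside the post for tilting.

Units first: shifts go in shares of 25 cm and turns go in shares of 180 degrees. So -0.085 m is -0.34, -0.06 m is -0.24.

```bash
echo '0,0,0,-0.12,0 | 0,0,0,-0.24,0 | 0,0,0,-0.34,0 | 0,0,0,-0.34,0 | 0,0,0,-0.34,0' | python3 drive.py ; echo '0,0.12,0,0,0 | 0,0.18,0,0,0 | 0,0.18,0,0.06,0 | 0,0.18,0,0.12,0 | 0,0.18,0,0.16,0' | python3 drive.py;echo '0,0,0,0,0 | 0,0,0,0,0' | python3 drive.py; python3 - <<'E'
from h import *
s=arm.state();sc=arm.camera("scene")[:,:,::-1];cv2.imwrite("pics/g_s.png",sc)
im=arm.camera("wrist")[:,:,::-1];cv2.imwrite("pics/g_w.png",im)
P=s["tool_pos"];R=s["tcp_rot"]
print(R.T@(np.array([.443,.3325,.072])-P))
E
```

```text
time: 16.55
tool_pos: [0.4426, 0.3329, 0.1724]
tcp_rot: [[-0.327, 0.945, -0.001], [0.945, 0.327, -0.0], [-0.0, -0.001, -1.0]]
force: [0.4, 0.1, -6.3]
opening: 0.031
grasp_force: 61.9
time: 17.05
tool_pos: [0.4273, 0.3742, 0.1299]
tcp_rot: [[-0.326, 0.945, -0.003], [0.945, 0.326, -0.003], [-0.002, -0.004, -1.0]]
force: [-0.2, -0.1, -6.0]
opening: 0.0307
grasp_force: 61.7
time: 17.25
tool_pos: [0.4283, 0.375, 0.1331]
tcp_rot: [[-0.326, 0.945, -0.0], [0.945, 0.326, -0.0], [-0.0, -0.001, -1.0]]
force: [-0.4, 0.2, -4.9]
opening: 0.031
grasp_force: 61.6
[-4.50020761e-02  8.94855745e-05  6.11132542e-02]
```

In the tool's units: -0.038 m is -0.152, -0.031 m is -0.124.

```bash
echo '0,-0.04,0,0,0 | 0,-0.068,0,0,0 | 0,-0.096,0,0,0 | 0,-0.124,0,0,0 | 0,-0.152,0,0,0' | python3 drive.py ; echo '0,-0.028,0,0,0 | 0,-0.056,0,0,0 | 0,-0.084,0,0,0 | 0,-0.112,0,0,0 | 0,-0.1184,0,0,0' | python3 drive.py;echo '0,0,0,0,0 | 0,0.08,0,-0.12,0 | 0,0.08,0,-0.24,0 | 0,0.08,0,-0.24,0 | 0,0.08,0,-0.24,0' | python3 drive.py; python3 - <<'E'
from h import *
s=arm.state();sc=arm.camera("scene")[:,:,::-1]
im=arm.camera("wrist")[:,:,::-1];cv2.imwrite("pics/h_w.png",im);cv2.imwrite("pics/h_s.png",sc)
u,v=proj("scene",s["tool_pos"]).astype(int);print(u,v,s["tool_pos"])
np.save("h_st.npy",{k:np.array(s[k]) for k in("tool_pos","tcp_rot")},allow_pickle=True)
E
```

```text
time: 17.85
tool_pos: [0.4407, 0.3395, 0.1337]
tcp_rot: [[-0.327, 0.945, 0.0], [0.945, 0.327, 0.001], [0.001, 0.001, -1.0]]
force: [-1.2, 5.3, -4.1]
opening: 0.0306
grasp_force: 61.0
time: 18.35
tool_pos: [0.4503, 0.311, 0.1335]
tcp_rot: [[-0.326, 0.945, -0.0], [0.945, 0.326, 0.0], [0.0, -0.0, -1.0]]
force: [-3.1, 4.0, -3.9]
opening: 0.0305
grasp_force: 63.1
time: 18.85
tool_pos: [0.444, 0.3299, 0.1927]
tcp_rot: [[-0.326, 0.945, 0.001], [0.945, 0.326, -0.001], [-0.001, 0.0, -1.0]]
force: [-0.0, -0.1, -7.1]
opening: 0.0309
grasp_force: 63.2
499 345 [0.44401332 0.32994033 0.19265325]
```

```bash
python3 - <<'E'
from h import *
s=np.load("h_st.npy",allow_pickle=True).item();P,R=s["tool_pos"],s["tcp_rot"]
for th in(20,25,30,35):
  t=np.radians(th);a=np.array([np.sin(t),0,np.cos(t)]);e=np.array([np.cos(t),0,-np.sin(t)]);piv=np.array([0,0,-.049])
  f=lambda z,r:P+R@(piv+a*(.126-z)+e*r)
  print(th,[("%s"%n,proj("wrist",f(z,r),s).round(0).tolist(),proj("scene",f(z,r)).round(1).tolist()) for n,z,r in(("m+",0,.0155),("m-",0,-.0155),("m",0,0),("fl+",.066,.022),("fl+b",.06,.022),("end",.165,0))])
w=cv2.imread("pics/h_w.png");sc=cv2.imread("pics/h_s.png")
cv2.imwrite("pics/h.png",np.hstack([cv2.resize(w[60:360,190:460],(540,600)),cv2.resize(sc[280:400,460:512],(260,600),interpolation=2)]))
E
```

```text
20 [('m+', [326.0, 157.0], [519.8, 383.0]), ('m-', [326.0, 196.0], [502.5, 374.3]), ('m', [326.0, 177.0], [511.1, 378.6]), ('fl+', [326.0, 201.0], [522.6, 361.3]), ('fl+b', [326.0, 195.0], [522.7, 363.5]), ('end', [326.0, 424.0], [506.9, 315.5])]
25 [('m+', [326.0, 142.0], [526.1, 385.5]), ('m-', [326.0, 182.0], [508.6, 377.7]), ('m', [326.0, 163.0], [517.3, 381.5]), ('fl+', [326.0, 194.0], [525.6, 361.9]), ('fl+b', [326.0, 187.0], [526.0, 364.3]), ('end', [326.0, 429.0], [504.8, 314.7])]
30 [('m+', [326.0, 128.0], [532.3, 387.6]), ('m-', [326.0, 168.0], [514.8, 380.7]), ('m', [326.0, 149.0], [523.5, 384.1]), ('fl+', [326.0, 188.0], [528.6, 362.4]), ('fl+b', [326.0, 180.0], [529.3, 364.9]), ('end', [326.0, 432.0], [502.7, 314.0])]
35 [('m+', [326.0, 113.0], [538.5, 389.4]), ('m-', [326.0, 154.0], [521.1, 383.5]), ('m', [326.0, 134.0], [529.7, 386.4]), ('fl+', [326.0, 182.0], [531.5, 362.6]), ('fl+b', [326.0, 174.0], [532.5, 365.2]), ('end', [326.0, 434.0], [500.6, 313.4])]
```

View pics/h.png

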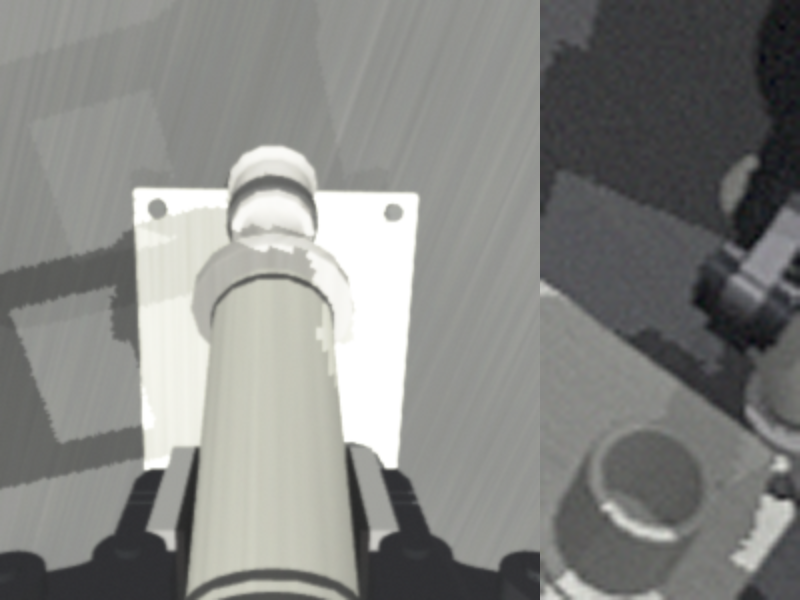

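The wrist crop shows the gun tilted about 29–30° (coupler edge at row 133, flange at row 178) and centred sideways. Next: transit, turn, and measure the bare nipple by fitting its outline in all three cameras.

In the tool's units: -0.18 m is -0.72, -0.135 m is -0.54.

```bash
python3 - <<'E'
from h import *
for n in("scene","top"):cv2.imwrite(f"pics/n_{n}.png",arm.camera(n)[:,:,::-1])
E
echo '0,0,0,-0.18,0 | 0,-0.18,-0.06,-0.24,0 | 0,-0.36,-0.12,-0.24,0 | 0,-0.54,-0.18,-0.24,0 | 0,-0.72,-0.24,-0.24,0' | python3 drive.py >/dev/null; echo '0,-0.18,-0.06,0,0 | 0,-0.36,-0.12,0,0 | 0,-0.54,-0.18,0,0 | 0,-0.72,-0.24,0,0 | 0,-0.9,-0.3,0,0' | python3 drive.py >/dev/null; echo '0,-0.18,-0.06,0,0.0389 | 0,-0.36,-0.12,0,0.0778 | 0,-0.464,-0.156,0.06,0.1167 | 0,-0.464,-0.156,0.12,0.1556 | 0,-0.464,-0.156,0.12,0.1833' | python3 drive.py;echo '0,0,0,0,0 | 0,0,0,0,0' | python3 drive.py; python3 - <<'E'
from h import *
s=arm.state();im=arm.camera("wrist")[:,:,::-1];cv2.imwrite("pics/n_w.png",im)
np.save("n_st.npy",{k:np.array(s[k]) for k in("tool_pos","tcp_rot")},allow_pickle=True)
print(proj("wrist",(.5295,-.1427,.1088),s),proj("scene",(.5295,-.1427,.1088)),proj("top",(.5295,-.1427,.1088)))
for n,f in(("wrist","n_w"),("scene","n_scene"),("top","n_top")):
    h=cv2.cvtColor(cv2.imread(f"pics/{f}.png"),cv2.COLOR_BGR2HSV)
    m=cv2.inRange(h,(10,110,60),(35,255,255));N,l,st,c=cv2.connectedComponentsWithStats(m)
    print(n,[(st[i].tolist(),c[i].round(1).tolist()) for i in range(1,N) if st[i][4]>15])
E
```

```text
time: 20.55
tool_pos: [0.4479, -0.2193, 0.2193]
tcp_rot: [[0.247, 0.969, -0.006], [0.969, -0.247, 0.003], [0.002, -0.006, -1.0]]
force: [-0.7, -0.4, -4.8]
opening: 0.0305
grasp_force: 62.6
time: 20.75
tool_pos: [0.4494, -0.2187, 0.2231]
tcp_rot: [[0.238, 0.971, -0.0], [0.971, -0.238, 0.0], [0.0, -0.0, -1.0]]
force: [0.0, -0.3, -4.8]
opening: 0.0313
grasp_force: 62.6
[403.14376976 104.56965304] [305.45839289 198.51178659] [354.09577824 258.05983361]
wrist [([385, 72, 30, 37, 807], [399.8, 90.2])]
scene [([468, 0, 104, 71, 1143], [520.4, 39.2]), ([301, 198, 12, 15, 107], [306.0, 205.5]), ([0, 208, 70, 39, 920], [33.3, 226.5]), ([435, 325, 9, 9, 64], [438.9, 329.1])]
top [([574, 40, 19, 36, 566], [583.1, 57.5]), ([342, 252, 14, 12, 120], [348.2, 257.5]), ([178, 306, 8, 8, 48], [181.4, 309.5])]
```

```bash
cat > fit.py <<'E'
from h import *
from scipy.optimize import least_squares
s=np.load("n_st.npy",allow_pickle=True).item()
def mask(n,O,yaw,S=8):
    x=np.array([np.cos(yaw),np.sin(yaw),0]);z=-.5*x+np.array([0,0,.866]);y=np.cross([0,0,1],x);e=np.cross(y,z)
    c=[];a=np.linspace(0,2*np.pi,24,endpoint=False)
    for (z0,r0),(z1,r1) in(((0,.013),(.006,.013)),((.006,.0045),(.016,.0045)),((.016,.005),(.0185,.008)),((.0185,.008),(.021,.008)),((.021,.008),(.027,.0035))):
        p=[proj(n,O+z*zz+r*(e*np.cos(t)+y*np.sin(t)),s) for zz,r in((z0,r0),(z1,r1)) for t in a];c.append(np.array(p))
    al=np.vstack(c);lo=np.floor(al.min(0))-2;w,h=(np.ceil(al.max(0)-lo)+2).astype(int)
    m=np.zeros((h*S,w*S),np.uint8)
    for p in c: cv2.fillConvexPoly(m,cv2.convexHull(((p-lo+.5)*S).astype(np.int32)),255)
    M=cv2.moments(m,True);cx,cy=np.array([M["m10"],M["m01"]])/M["m00"]/S+lo-.5
    b=(al.min(0),al.max(0));return np.array([cx,cy]),b,M["m00"]/S/S
obs={"wrist":((399.8,90.2),1.2),"scene":((306,205.5),.5),"top":((348.2,257.5),.5)}
yaw=np.radians(76.4)
def res(O,cams):return np.hstack([(mask(n,O,yaw)[0]-obs[n][0])/obs[n][1]for n in cams])
np.set_printoptions(precision=4,suppress=True)
for cams in(("wrist","scene","top"),("scene","top"),("wrist","scene"),("wrist","top")):
    r=least_squares(res,[.5326,-.1296,.0854],args=(cams,),x_scale=1e-3,diff_step=2e-3);print(cams,r.x,r.fun)
    for n in obs:print("  ",n,np.hstack(mask(n,r.x,yaw)[1]).round(1),mask(n,r.x,yaw)[2].round())
E
python3 fit.py
```

```text
Traceback (most recent call last):
  File "fit.py", line 19, in <module>
    r=least_squares(res,[.5326,-.1296,.0854],args=(cams,),x_scale=1e-3,diff_step=2e-3);print(cams,r.x,r.fun)
  File "fit.py", line 16, in res
    def res(O,cams):return np.hstack([(mask(n,O,yaw)[0]-obs[n][0])/obs[n][1]for n in cams])
                                       ~~~~^^^^^^^^^
  File "fit.py", line 8, in mask
    p=[proj(n,O+z*zz+r*(e*np.cos(t)+y*np.sin(t)),s) for zz,r in((z0,r0),(z1,r1)) for t in a];c.append(np.array(p))
       ~~~~^^^^^^^^^^^^^^^^^^^^^^^^^^^^^^^^^^^^^^^^
  File "h.py", line 15, in proj
    p=arm.camera_params(n);K=p["intrinsics"]
ValueError: time passes only in moves, steps and waits
```

```bash
sed -i 's/arm.camera_params(n)/cp(n)/; s/^import numpy as np, cv2/import numpy as np, cv2, functools\n@functools.lru_cache\ndef cp(n): return arm.camera_params(n)/' h.py; sed -i 's/1e-3,diff/1e-2,diff/' fit.py; timeout 200 python3 fit.py
```

```text
('wrist', 'scene', 'top') [ 0.5332 -0.1298  0.0888] [ 0.7174  0.4992  0.8375  0.0451 -0.1337 -0.1038]Traceback (most recent call last):
  File "fit.py", line 20, in <module>
    for n in obs:print("  ",n,np.hstack(mask(n,r.x,yaw)[1]).round(1),mask(n,r.x,yaw)[2].round())
                                                                     ^^^^^^^^^^^^^^^^^^^^^^^^
AttributeError: 'float' object has no attribute 'round'
```

In the tool's units: 0.0597 m is 0.2388, -0.0013 m is -0.0052.

```bash
echo '0,0,0.12,0,0 | 0,0.008,0.2388,-0.0052,0 | 0,0.0488,0.2388,0.064,0 | 0,0.0888,0.2388,0.1332,0 | 0,0.1088,0.2388,0.168,0' | python3 drive.py ; echo '0,0,0,0,0 | 0,0,0,0,0' | python3 drive.py;  python3 - <<'E'
from h import *
s=arm.state();im=arm.camera("wrist")[:,:,::-1];cv2.imwrite("pics/p_w.png",im);cv2.imwrite("pics/p_s.png",arm.camera("scene")[:,:,::-1]);cv2.imwrite("pics/p_t.png",arm.camera("top")[:,:,::-1])
T=np.array([.530,-.1429,.1122]);print(s["tcp_rot"].T@(T-s["tool_pos"]),proj("wrist",T,s))
h=cv2.cvtColor(im,cv2.COLOR_BGR2HSV);m=cv2.inRange(h,(10,110,60),(35,255,255));N,l,st,c=cv2.connectedComponentsWithStats(m)
print([(st[i].tolist(),c[i].round(1).tolist()) for i in range(1,N) if st[i][4]>15])
g=cv2.cvtColor(im,6)
for r in range(84,190,4):print(r,*g[r,284:370:3])
E
```

```text
time: 21.3
tool_pos: [0.5138, -0.2056, 0.1796]
tcp_rot: [[0.238, 0.971, -0.002], [0.971, -0.238, 0.001], [0.001, -0.002, -1.0]]
force: [0.5, 0.6, -4.7]
opening: 0.0309
grasp_force: 63.2
time: 21.5
tool_pos: [0.5142, -0.2069, 0.1824]
tcp_rot: [[0.24, 0.971, 0.001], [0.971, -0.24, -0.001], [-0.0, 0.001, -1.0]]
force: [0.5, -0.9, -5.1]
opening: 0.0307
grasp_force: 63.2
[ 6.59506173e-02 -6.64880395e-05  7.01200152e-02] [326.44984795 143.13650343]
[([310, 105, 31, 29, 663], [325.1, 119.5])]
84 202 202 181 95 225 152 179 180 180 181 182 183 182 193 194 195 194 195 196 197 199 199 175 236 138 129 216 217 215
88 221 221 216 99 229 161 180 185 185 186 185 184 184 185 194 198 203 202 205 206 206 205 180 245 148 137 231 232 230
92 238 238 235 108 238 173 180 185 184 184 182 182 184 185 187 188 196 204 206 205 206 206 181 249 157 156 248 247 247
96 230 229 225 98 219 164 172 177 175 176 176 177 179 180 182 182 184 187 186 199 198 199 180 240 129 152 239 239 238
100 206 206 201 92 192 158 164 169 168 168 171 162 140 134 134 134 150 174 176 186 180 192 176 228 117 148 219 220 219
104 183 185 180 8
[... 1883 characters left out ...]
215 215 215 190 91 195 190 159 158 164 166 166 165 160 161 161 171 194 127 184 216 216 217 220 230 229
172 207 207 207 207 207 207 165 79 196 150 133 115 120 120 161 148 142 142 137 144 194 155 183 208 208 209 219 223 223
176 216 216 215 215 214 215 195 94 174 131 141 150 150 156 155 152 146 150 140 126 186 111 209 212 212 211 213 224 225
180 134 134 140 190 188 138 127 145 154 157 157 162 172 178 179 179 173 161 158 153 148 142 186 209 211 211 222 226 226
184 132 132 132 131 133 140 150 165 190 189 186 190 192 188 182 190 191 190 189 190 190 165 146 140 169 213 216 227 226
188 133 133 133 131 142 173 191 191 188 188 186 190 191 186 183 190 190 191 189 188 188 192 188 169 145 166 228 228 228
```

Aligned sideways (nipple column 325, coupler column 326), with about 10 mm to go. Advancing along the axis.

In the tool's units: 0.0104 m is 0.0416, 0.0069 m is 0.0276.

```bash
echo '0,0.008,0,0.014,0 | 0,0.016,0,0.0276,0 | 0,0.024,0,0.0416,0 | 0,0.024,0,0.0416,0' | python3 drive.py ;echo '0,0.004,0,0.0068,0 | 0,0.008,0,0.014,0 | 0,0.012,0,0.0208,0 | 0,0.012,0,0.0208,0' | python3 drive.py; echo '0,0.004,0,0.0068,0 | 0,0.008,0,0.014,0 | 0,0.012,0,0.0208,0 | 0,0.012,0,0.0208,0' | python3 drive.py; python3 -c "
from h import *
s=arm.state();print(s['tcp_rot'].T@s['force'],s['moment'])"
```

```text
time: 22.05
tool_pos: [0.5152, -0.2003, 0.1701]
tcp_rot: [[0.24, 0.971, -0.001], [0.971, -0.24, 0.001], [0.001, -0.001, -1.0]]
force: [-0.9, 0.2, -3.6]
opening: 0.0306
grasp_force: 63.2
time: 22.45
tool_pos: [0.5163, -0.1977, 0.1658]
tcp_rot: [[0.24, 0.971, 0.0], [0.971, -0.24, 0.0], [0.0, 0.0, -1.0]]
force: [0.1, 2.2, -3.8]
opening: 0.0306
grasp_force: 63.7
time: 22.85
tool_pos: [0.5169, -0.1954, 0.1615]
tcp_rot: [[0.241, 0.971, 0.001], [0.971, -0.241, -0.001], [-0.001, 0.001, -1.0]]
force: [-2.7, -1.7, 5.4]
opening: 0.0309
grasp_force: 64.3
[-2.33933076 -2.16534358 -5.44229682] [0.00439622 0.81423408 0.13921351]
```

In the tool's units: 0.0035 m is 0.014, 0.0026 m is 0.0104.

```bash
for i in 1; do echo '0,0.002,0,0.0036,0 | 0,0.004,0,0.0068,0 | 0,0.006,0,0.0104,0 | 0,0.008,0,0.014,0 | 0,0.008,0,0.014,0' | python3 drive.py; done; python3 -c "
from h import *
s=arm.state();T=np.array([.530,-.1429,.1122]);print(s['tcp_rot'].T@s['force'],s['tcp_rot'].T@(T-s['tool_pos']))"; echo '0,0.002,0,0.0036,0 | 0,0.004,0,0.0068,0 | 0,0.006,0,0.0104,0 | 0,0.008,0,0.014,0 | 0,0.008,0,0.014,0' | python3 drive.py;  python3 -c "
from h import *
s=arm.state();T=np.array([.530,-.1429,.1122]);print(s['tcp_rot'].T@s['force'],s['tcp_rot'].T@(T-s['tool_pos']))
for n in('wrist','scene','top'):cv2.imwrite(f'pics/q_{n}.png',arm.camera(n)[:,:,::-1])"
```

```text
time: 23.35
tool_pos: [0.5174, -0.1939, 0.1586]
tcp_rot: [[0.241, 0.97, 0.001], [0.97, -0.241, -0.002], [-0.002, 0.002, -1.0]]
force: [-4.5, -2.6, 7.6]
opening: 0.0309
grasp_force: 64.5
[-3.62509413 -3.7239861  -7.62845388] [ 0.05265352 -0.00011872  0.04634983]
time: 23.85
tool_pos: [0.5178, -0.1924, 0.1557]
tcp_rot: [[0.241, 0.97, 0.001], [0.97, -0.241, -0.003], [-0.002, 0.002, -1.0]]
force: [-5.8, -3.2, 9.9]
opening: 0.0309
grasp_force: 64.7
[-4.56519008 -4.79181388 -9.8587936 ] [ 0.05107085 -0.00019507  0.04334685]
```

In the tool's units: 0.0035 m is 0.014, 0.0026 m is 0.0104.

```bash
echo '0,0.002,-0.002,0.0036,0 | 0,0.004,-0.004,0.0068,0 | 0,0.006,-0.004,0.0104,0 | 0,0.008,-0.004,0.014,0 | 0,0.008,-0.004,0.014,0' | python3 drive.py; python3 - <<'E'
from h import *
s=arm.state();T=np.array([.530,-.1429,.1122]);f=s['tcp_rot'].T@s['force'];f[2]+=0;print(f,s['tcp_rot'].T@(T-s['tool_pos']),s["moment"])
im=arm.camera("wrist")[:,:,::-1];cv2.imwrite("pics/r_w.png",im);cv2.imwrite("pics/r_s.png",arm.camera("scene")[:,:,::-1])
h=cv2.cvtColor(im,cv2.COLOR_BGR2HSV);m=cv2.inRange(h,(10,110,60),(35,255,255));N,l,st,c=cv2.connectedComponentsWithStats(m)
print([(st[i].tolist(),c[i].round(1).tolist()) for i in range(1,N) if st[i][4]>15])
O=np.array([.5332,-.1298,.0888]);x=s["tcp_rot"][:,0];n=-.5*x+np.array([0,0,.866]);e=.866*x+np.array([0,0,.5]);y=s["tcp_rot"][:,1]
for nm,z,r in(("hexbot+",0,.0125),("hextop+",.006,.0125)):print(nm,proj("wrist",O+n*z+e*r,s).round(1))
for z in(9,11,13,15,17):print(z,[proj("wrist",O+n*z/1e3+e*r,s).round(1).tolist() for r in(.0115,.0135,.0155)],proj("wrist",O+n*(z+28)/1e3+e*.0155,s).round(1))
hs=h[:,:,1]
for r in range(95,185,3):print(r,im[r,320:332:4].tolist())
E
```

```text
time: 24.5
tool_pos: [0.5179, -0.1908, 0.153]
tcp_rot: [[0.242, 0.97, 0.004], [0.97, -0.242, -0.004], [-0.003, 0.005, -1.0]]
force: [-5.1, -6.4, 11.6]
opening: 0.0307
grasp_force: 64.8
[ -7.43529471  -3.34847844 -11.5535564 ] [ 4.95618066e-02 -5.88327132e-05  4.06149261e-02] [-0.66582243  1.02700594  0.16432368]
[([309, 130, 33, 13, 142], [323.9, 135.2])]
hexbot+ [326.3 131.2]
hextop+ [326.3 136.4]
9 [[326.3, 140.4], [326.3, 137.6], [326.3, 134.8]] [326.5 162.1]
11 [[326.3, 142.2], [326.3, 139.4], [326.3, 136.6]] [326.6 164.2]
13 [[326.3, 144.1], [326.4, 141.2], [326.4, 138.4]] [326.6 166.4]
15 [[326.4, 145.9], [326.4, 143.1], [326.4, 140.2]] [326.6 168.6]
17 [[326.4, 147.8], [326.4, 144.9], [326.4, 142.1]] [326.6 170.9]
95 [[162, 169, 158], [146, 151, 142], [165, 170, 158]]
98 [[168, 174, 162], [168, 173, 161], [166, 173, 161]]
101 [[172, 177, 165], [172, 178, 166], [170, 176, 165]]
104 [[175, 182, 169], [174, 180, 169], [173, 180, 167]]
107 [[176, 182, 171], [175, 183, 170], [176, 182, 170]]
110 [[177, 183, 171], [176, 183, 172], [177, 185, 172]]
113 [[178, 183, 170], [178, 184, 17
[... 585 characters left out ...]
, 154, 155], [151, 157, 158], [149, 156, 157]]
149 [[150, 157, 158], [152, 159, 159], [150, 156, 156]]
152 [[114, 118, 119], [131, 136, 138], [130, 136, 137]]
155 [[66, 67, 66], [65, 67, 66], [64, 65, 65]]
158 [[69, 70, 70], [73, 74, 74], [72, 73, 73]]
161 [[117, 121, 121], [133, 139, 139], [146, 153, 153]]
164 [[159, 167, 169], [166, 173, 174], [172, 180, 181]]
167 [[185, 193, 194], [184, 192, 193], [185, 194, 193]]
170 [[181, 190, 189], [177, 186, 186], [167, 174, 175]]
173 [[125, 131, 131], [123, 129, 130], [122, 128, 129]]
176 [[143, 150, 151], [148, 154, 155], [142, 148, 149]]
179 [[156, 162, 162], [158, 164, 166], [157, 163, 165]]
182 [[181, 189, 191], [173, 181, 182], [176, 184, 185]]
```

The coupler edge at row 136.5 matches a fully seated coupler (z≈11 mm). The axial force is about 18 N, so the nozzle is nearly in. A small extra push for margin.

In the tool's units: 0.0021 m is 0.0084, 0.0017 m is 0.0068.

```bash
echo '0,0.002,-0.002,0.0036,0 | 0,0.004,-0.004,0.0068,0 | 0,0.0048,-0.004,0.0084,0 | 0,0.0048,-0.004,0.0084,0' | python3 drive.py 80; python3 - <<'E'
from h import *
s=arm.state();T=np.array([.530,-.1429,.1122]);print(s['tcp_rot'].T@s['force'],s['tcp_rot'].T@(T-s['tool_pos']))
E
echo '0,0.002,0,0.0036,0 | 0,0.004,0,0.0068,0 | 0,0.004,0,0.0068,0 | 0,0.004,0,0.0068,0' | python3 drive.py; python3 - <<'E'
from h import *
s=arm.state();T=np.array([.530,-.1429,.1122]);f=s['tcp_rot'].T@s['force'];print(f,s['tcp_rot'].T@(T-s['tool_pos']),s["moment"])
im=arm.camera("wrist")[:,:,::-1];cv2.imwrite("pics/t_w.png",im)
h=cv2.cvtColor(im,cv2.COLOR_BGR2HSV);m=cv2.inRange(h,(10,110,60),(35,255,255));N,l,st,c=cv2.connectedComponentsWithStats(m)
print([(st[i].tolist(),c[i].round(1).tolist()) for i in range(1,N) if st[i][4]>15])
O=np.array([.5332,-.1298,.0888]);x=s["tcp_rot"][:,0];n=-.5*x+np.array([0,0,.866]);e=.866*x+np.array([0,0,.5])
P=lambda z,r:proj("wrist",O+n*z+e*r,s)[1].round(1)
print("hex",P(0,.0125),"mouth",P(.011,.0155),"coupler top",P(.039,.0155),"nose53-12",P(.011+.041,.0165),"nose53-0",P(.011+.053,.0165),"fl(in)",P(.011+.048,.022),"fl(out)",P(.011+.06,.022))
g=cv2.cvtColor(im,6);print([(r,int(g[r,326])) for r in range(128,215,2)])
E
```

```text
time: 25.0
tool_pos: [0.5179, -0.1899, 0.1516]
tcp_rot: [[0.242, 0.97, 0.006], [0.97, -0.242, -0.006], [-0.004, 0.007, -1.0]]
force: [-3.6, -6.9, 11.7]
opening: 0.0306
grasp_force: 76.5
[ -7.62350249  -1.74468126 -11.65417615] [4.87269176e-02 8.95264608e-05 3.92256978e-02]
time: 25.4
tool_pos: [0.5181, -0.1899, 0.1515]
tcp_rot: [[0.243, 0.97, 0.007], [0.97, -0.243, -0.008], [-0.006, 0.008, -1.0]]
force: [-7.3, -8.4, 19.9]
opening: 0.0307
grasp_force: 77.5
[-10.03575097  -4.86922291 -19.83869456] [ 0.04870093 -0.00013082  0.03901639] [-1.1688062   1.42778201  0.18343555]
[([308, 131, 34, 13, 143], [323.6, 136.6])]
hex 132.6 mouth 138.1 coupler top 166.2 nose53-12 179.7 nose53-0 195.0 fl(in) 180.0 fl(out) 196.0
[(128, 145), (130, 148), (132, 154), (134, 151), (136, 167), (138, 184), (140, 192), (142, 190), (144, 177), (146, 153), (148, 156), (150, 157), (152, 156), (154, 107), (156, 65), (158, 67), (160, 77), (162, 118), (164, 157), (166, 179), (168, 193), (170, 190), (172, 168), (174, 153), (176, 151), (178, 154), (180, 181), (182, 179), (184, 179), (186, 179), (188, 179), (190, 178), (192, 158), (194, 114), (196, 76), (198, 126), (200, 129), (202, 130), (204, 129), (206, 129), (208, 128), (210, 128), (212, 128), (214, 128)]
```

The nozzle has hit a hard stop: axial force is about 26 N, and the flange at row 180 matches fully in. A short settle, then hand in.

```bash
echo '0,0,0,0,0 | 0,0,0,0,0 | 0,0,0,0,0 | 0,0,0,0,0 | 0,0,0,0,0' | python3 drive.py && python3 -c "
from bench import arm
print(arm.close_job())"
```

```text
time: 25.95
tool_pos: [0.5181, -0.1899, 0.1515]
tcp_rot: [[0.243, 0.97, 0.007], [0.97, -0.243, -0.008], [-0.006, 0.008, -1.0]]
force: [-6.9, -9.5, 19.2]
opening: 0.0304
grasp_force: 77.5
the job is handed in; nothing more can be done
None
```

The job is handed in at about 26 s of the 58 s, with no verdict returned: the cap stands home in its own cup, and the gun's coupler appears snapped squarely onto the nipple with the nozzle at its hard stop, held there with about 26 N push and 77 N grip.

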